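Unload the dial-covered carousel into the analyser tray

TASK

Load the analyser with every test cartridge in the carousel: turn the clear slotted cover by its knob until the opening is over a compartment that holds one, take the cartridge out and seat it flat and fully home in any free bay of the tray, its narrow nose matching the bay. When all are seated, close the carousel by turning the cover so that its opening is squarely over the solid grey blank. Do not knock over the sanitiser bottle.

Things in the scene. Friction and masses are not known exactly. Their poses are not given: they have to be found in the camera images.
- carousel: Round white carousel, fixed, 300 mm across. Origin: centre of its underside, z up. Floor 8 mm above the table. Seen from the axis four open compartments lie at +108, +36, -36 and -108 degrees from +x, each a fifth of the circle, split by walls 6 mm thick; the fifth around -x is a solid grey blank. Walls, outer wall (6 mm thick), blank and hub (110 mm across) all end 20 mm above the table.
- dial (a joint): Turn of the clear cover on the carousel's axis, rad, anticlockwise from above; 0 = opening squarely over the blank; turns freely both ways (many turns), stays where left, resists 0.06 N m. At v the opening's middle is at angle pi + v from the carousel's +x. Disc 304 mm across, 46 to 50 mm above the table, cut away hub to rim over 66 degrees between two black ribs: the only way out.
- dial_grip (a point): Middle of the cover's black bar knob, on the turning axis, 66 mm above the table. Bar 44 mm long (this y), 12 mm thick (x), from 53 to 77 mm above the table, on a black disc 60 mm across. The frame turns with the cover; the opening is on its -x side, marked by a white tick on the disc.
- opening (a point): Point on the middle line of the cover's opening, 100 mm from the axis, 46 mm above the table; turns with the cover.
- park (a point): Middle of the carousel's blank fifth, 100 mm from the axis, 46 mm above the table.
- cart1: White test cartridge, one of four alike; may be absent. Base 10 mm thick: main part x -30 to +14 mm, 36 mm wide; nose x +14 to +30 mm, 20 mm wide. Grey grip tower over the origin, 26 (x) by 18 mm (y), from 10 to 34 mm above the underside: pinch across the 18 mm. 70 g, heavy foot. Origin: underside, under the tower; x to the nose, z up. Starts flat in its compartment, nose roughly outwards.
- cart2: White test cartridge, one of four alike; may be absent. Base 10 mm thick: main part x -30 to +14 mm, 36 mm wide; nose x +14 to +30 mm, 20 mm wide. Grey grip tower over the origin, 26 (x) by 18 mm (y), from 10 to 34 mm above the underside: pinch across the 18 mm. 70 g, heavy foot. Origin: underside, under the tower; x to the nose, z up. Starts flat in its compartment, nose roughly outwards.
- cart3: White test cartridge, one of four alike; may be absent. Base 10 mm thick: main part x -30 to +14 mm, 36 mm wide; nose x +14 to +30 mm, 20 mm wide. Grey grip tower over the origin, 26 (x) by 18 mm (y), from 10 to 34 mm above the underside: pinch across the 18 mm. 70 g, heavy foot. Origin: underside, under the tower; x to the nose, z up. Starts flat in its compartment, nose roughly outwards.
- cart4: White test cartridge, one of four alike; may be absent. Base 10 mm thick: main part x -30 to +14 mm, 36 mm wide; nose x +14 to +30 mm, 20 mm wide. Grey grip tower over the origin, 26 (x) by 18 mm (y), from 10 to 34 mm above the underside: pinch across the 18 mm. 70 g, heavy foot. Origin: underside, under the tower; x to the nose, z up. Starts flat in its compartment, nose roughly outwards.
- bay1 (a point): Keyed bay, at the tray's -y end. Point: middle of the pocket floor, 10 mm above the table; pocket 8 mm deep, outline of a cartridge base with 2 mm play all round. A cartridge is home with its origin here and its nose (x) along this x, which points to the console; reversed it does not go in. y runs along the row, bays 64 mm apart.
- bay2 (a point): Keyed bay, second from the -y end. Point: middle of the pocket floor, 10 mm above the table; pocket 8 mm deep, outline of a cartridge base with 2 mm play all round. A cartridge is home with its origin here and its nose (x) along this x, which points to the console; reversed it does not go in. y runs along the row, bays 64 mm apart.
- bay3 (a point): Keyed bay, second from the +y end. Point: middle of the pocket floor, 10 mm above the table; pocket 8 mm deep, outline of a cartridge base with 2 mm play all round. A cartridge is home with its origin here and its nose (x) along this x, which points to the console; reversed it does not go in. y runs along the row, bays 64 mm apart.
- bay4 (a point): Keyed bay, at the tray's +y end. Point: middle of the pocket floor, 10 mm above the table; pocket 8 mm deep, outline of a cartridge base with 2 mm play all round. A cartridge is home with its origin here and its nose (x) along this x, which points to the console; reversed it does not go in. y runs along the row, bays 64 mm apart.
- tray: Fixed grey analyser tray with four bays in a row, 115 mm (x) by 276 mm (y), top 18 mm above the table; a white console 45 mm high stands along its +x side, 65 to 115 mm from the origin. Origin: on the table under the middle of the row.
- sanitiser: Loose white pump bottle of hand sanitiser, 64 mm across, 131 mm high, standing between the carousel and the tray on the side away from the robot. Origin: centre of its foot, z up.
Things that resemble listed ones, but are neither listed nor needed, are in the scene too. Leave any brown look-alike of the cart1 alone.

How it is judged:
At the end, for the whole second after the job is handed in: Every cartridge present lies in one of the four bays: its origin within 4 mm of the bay point along x and y and 3 mm in height, square within 0.12 rad, tilted less than 0.08 rad, at rest. The middle of the cover's opening is within 12 mm of the middle of the blank (about 0.12 rad), the cover still (((x of cart1 in the frame of bay1 between -0.004 and 0.004 m and y of cart1 in the frame of bay1 between -0.004 and 0.004 m and z of cart1 in the frame of bay1 between -0.003 and 0.003 m and angle between the x axis of cart1 and the x axis of bay1, either way round below 0.12 rad) or (x of cart1 in the frame of bay2 between -0.004 and 0.004 m and y of cart1 in the frame of bay2 between -0.004 and 0.004 m and z of cart1 in the frame of bay2 between -0.003 and 0.003 m and angle between the x axis of cart1 and the x axis of bay2, either way round below 0.12 rad) or (x of cart1 in the frame of bay3 between -0.004 and 0.004 m and y of cart1 in the frame of bay3 between -0.004 and 0.004 m and z of cart1 in the frame of bay3 between -0.003 and 0.003 m and angle between the x axis of cart1 and the x axis of bay3, either way round below 0.12 rad) or (x of cart1 in the frame of bay4 between -0.004 and 0.004 m and y of cart1 in the frame of bay4 between -0.004 and 0.004 m and z of cart1 in the frame of bay4 between -0.003 and 0.003 m and angle between the x axis of cart1 and the x axis of bay4, either way round below 0.12 rad)) and angle between each of cart1, cart2, cart3, cart4's own z axis and vertical below 0.08 rad and linear speed of each of cart1, cart2, cart3, cart4 below 0.02 m/s and ((x of cart2 in the frame of bay1 between -0.004 and 0.004 m and y of cart2 in the frame of bay1 between -0.004 and 0.004 m and z of cart2 in the frame of bay1 between -0.003 and 0.003 m and angle between the x axis of cart2 and the x axis of bay1, either way round below 0.12 rad) or (x of cart2 in the frame of bay2 between -0.004 and 0.004 m and y of cart2 in the frame of bay2 between -0.004 and 0.004 m and z of cart2 in the frame of bay2 between -0.003 and 0.003 m and angle between the x axis of cart2 and the x axis of bay2, either way round below 0.12 rad) or (x of cart2 in the frame of bay3 between -0.004 and 0.004 m and y of cart2 in the frame of bay3 between -0.004 and 0.004 m and z of cart2 in the frame of bay3 between -0.003 and 0.003 m and angle between the x axis of cart2 and the x axis of bay3, either way round below 0.12 rad) or (x of cart2 in the frame of bay4 between -0.004 and 0.004 m and y of cart2 in the frame of bay4 between -0.004 and 0.004 m and z of cart2 in the frame of bay4 between -0.003 and 0.003 m and angle between the x axis of cart2 and the x axis of bay4, either way round below 0.12 rad)) and ((x of cart3 in the frame of bay1 between -0.004 and 0.004 m and y of cart3 in the frame of bay1 between -0.004 and 0.004 m and z of cart3 in the frame of bay1 between -0.003 and 0.003 m and angle between the x axis of cart3 and the x axis of bay1, either way round below 0.12 rad) or (x of cart3 in the frame of bay2 between -0.004 and 0.004 m and y of cart3 in the frame of bay2 between -0.004 and 0.004 m and z of cart3 in the frame of bay2 between -0.003 and 0.003 m and angle between the x axis of cart3 and the x axis of bay2, either way round below 0.12 rad) or (x of cart3 in the frame of bay3 between -0.004 and 0.004 m and y of cart3 in the frame of bay3 between -0.004 and 0.004 m and z of cart3 in the frame of bay3 between -0.003 and 0.003 m and angle between the x axis of cart3 and the x axis of bay3, either way round below 0.12 rad) or (x of cart3 in the frame of bay4 between -0.004 and 0.004 m and y of cart3 in the frame of bay4 between -0.004 and 0.004 m and z of cart3 in the frame of bay4 between -0.003 and 0.003 m and angle between the x axis of cart3 and the x axis of bay4, either way round below 0.12 rad)) and ((x of cart4 in the frame of bay1 between -0.004 and 0.004 m and y of cart4 in the frame of bay1 between -0.004 and 0.004 m and z of cart4 in the frame of bay1 between -0.003 and 0.003 m and angle between the x axis of cart4 and the x axis of bay1, either way round below 0.12 rad) or (x of cart4 in the frame of bay2 between -0.004 and 0.004 m and y of cart4 in the frame of bay2 between -0.004 and 0.004 m and z of cart4 in the frame of bay2 between -0.003 and 0.003 m and angle between the x axis of cart4 and the x axis of bay2, either way round below 0.12 rad) or (x of cart4 in the frame of bay3 between -0.004 and 0.004 m and y of cart4 in the frame of bay3 between -0.004 and 0.004 m and z of cart4 in the frame of bay3 between -0.003 and 0.003 m and angle between the x axis of cart4 and the x axis of bay3, either way round below 0.12 rad) or (x of cart4 in the frame of bay4 between -0.004 and 0.004 m and y of cart4 in the frame of bay4 between -0.004 and 0.004 m and z of cart4 in the frame of bay4 between -0.003 and 0.003 m and angle between the x axis of cart4 and the x axis of bay4, either way round below 0.12 rad)) and horizontal distance between opening and park below 0.012 m and velocity of joint dial between -0.05 and 0.05 rad/s); the robot touches nothing.
It fails at once if the sanitiser bottle is knocked over (angle between sanitiser's own z axis and vertical above 0.6 rad).
Of cart1, cart2, cart3, cart4 only 3 to 4 are there at a start; the rules pass over those that are not, and their reading is None.
At some moment in a run one of cart1, cart2, cart3, cart4 may be knocked a few centimetres aside while the robot is not near it.
Once in a run the grip may slacken for a moment while it holds something.
It also fails if it takes over 210 s, if anything falls off the work surface, if the arm or the gripper's body presses on something with over 40 N, if the wrist force passes 120 N, or if a joint passes its speed limit or range.

ROBOT

A 7-joint arm with a two-finger parallel gripper is mounted at the origin on the work surface. World frame = base frame: x ahead of the robot, y to its left, z up, the work surface at z = 0. Lengths are in m, angles in rad, forces in N, time in s.
With the tool pointing down it reaches from about 0.425 to 0.925 m from the base axis. Payload 6.8 kg.
Tool frame: the origin (TCP) lies at the very end of the fingers, on their centre line; the grasp point (between the pads) lies 19 mm behind it; z points along the fingers, y is the line along which they close (so a half turn about z gives the same grasp; the last joint's range is limited). The gripper opens to 85 mm and grips with 20 to 120 N. Pads are 22 mm wide; open, the fingers measure 114 mm over their backs; the gripper's body (76 mm by 85 mm) begins 54 mm behind the grasp point. The pads swing forward as they close: fully open they stand 13 mm farther back than shut.
Start: joints at [1.033, 0.477, 0.022, 1.555, -0.011, 1.109, -0.083], TCP at [0.281, -0.614, 0.231] pointing down, gripper open.
Joint ranges: [-2.96, 2.96], [-0.34, 2.1], [-1.41, 1.46], [0.24, 2.44], [-1.37, 4.51], [0.17, 1.92], [-2.96, 2.96]. Speed limits (rad/s): [2.39, 2.39, 3.14, 3.14, 3.14, 3.14, 3.14].

INTERFACE

Orientations are given as a unit quaternion [w, x, y, z].
In Python, from station import bot gives the robot as it stands.
- The arm moves only by the tool jog_arm, never from a script. Its argument "motion" is a list of rows, each a list of 7 numbers: the turn, a rotation vector about the tool's x, y, z in rad, then the shift along the tool's x, y, z in mm, then the finger opening in mm, from 0 to 85.4. A call has 1 to 10 rows; each row is the pose to reach, as a shift and turn from the pose commanded when the call began, along the tool's axes at that moment; what a row does not reach only later rows make up. A row lasts 1/8 s, in which the tool goes at most 62.5 mm and 10.7 degrees, less where a joint would pass 70% of its speed; a pose out of reach is approached as far as the arm can. A call with a gripper value outside its range is refused whole. The fingers move at their own pace and stop on an object; "grip_force" is the grip in N (left out, the last holds). Time passes only in rows, so rows that repeat a pose let the fingers close. It gives the time, the measured TCP pose, the force, the opening and the grip force at its end, in the units of the state.
- bot.get_obs(): the state, without advancing time (a new reading comes with each control period).
- bot.read_camera(name): name is "scene" or "top"; returns a dict with "pixels" (420x560x3 uint8, red, green, blue), "camera_matrix" (3x3 intrinsics, pixels), "distortion" ([k1, k2, p1, p2, k3] as OpenCV has them; the pictures are not rectified), "T" (4x4, takes a point from camera to world coordinates). Camera axes: x right, y down, z forward; pixel columns grow to the right and rows downward; lengths in m; the calibration is good to about 2 mm. A picture is of the moment at which its call begins. There is no depth.
- bot.hand_in(): hands the job in; it is judged then, once.
Trained networks look in a picture, given as the dict that the camera call returned (one of the last four; its "shot" number tells which), for a name from the list of things; names that differ only in an ending like _2 or _b are one class to them, and where a whole thing is asked for, a point or a joint stands for the part that bears it (a point fixed in the world has none). Each returns a list of dicts, best first, with "score" (0 to 1); they miss things now and then, are a little off and sometimes report something else, mostly with a low value. They report only what shows in the picture. A call takes as long as a camera call. They do not tell look-alikes from the thing itself.
- bot.spot_in(thing, picture): "xy" ([column, row] in pixels, amid what is visible of it).
- bot.tip_of(thing, picture): "xy" ([column, row] in pixels: a listed point, or the origin of a listed thing).
The state is a dict: "t": time; "q": joint angles; "joint_vel": joint speeds; "joint_torque": joint torques, N m; "eef_pos": TCP position; "tool_rot": TCP orientation; "contact_force": force on the tool from outside, world axes, zero at the start; "torque": the same for the moment, N m; "gripper_width": opening from 0.0 (shut) to 1.0 (fully open); "grasp_force": force on a finger pad.
Only numpy, scipy, OpenCV 4.12 (cv2) and the standard library are available. Lean on these libraries where they do the work, as an engineer would, in place of code of your own. Each camera call takes 0.05 s, during which the arm holds its last target. There are 200 camera calls.

## Working session

There is one attempt and no reset: what is moved stays moved. The work goes in short steps, Python scripts to look and compute and a tool call to move; the robot and the scene stay as the last step left them, time stands still between calls to the robot, and variables do not carry over. Pictures are saved under pics/ and viewed, at most 14 in all, crops included, and the job is handed in when it is done.

Besides the shell and the picture viewer there is one more tool, called after ">>>" by a JSON object that holds its "api" and its "payload", one argument or row to a line. jog_arm: Moves the arm, as the interface text tells. Its arguments: {"type":"object","properties":{"motion":{"type":"array"},"grip_force":{"type":"number"}},"required":["motion"]}

```bash
mkdir -p pics; ls
cat > h.py <<'E'
from station import bot
import numpy as np, cv2
from scipy.spatial.transform import Rotation as R
def cam(n,save=None):
    p=bot.read_camera(n)
    if save: cv2.imwrite('pics/'+save,cv2.cvtColor(p['pixels'],cv2.COLOR_RGB2BGR))
    return p
def ray(p,xy,z):
    u=cv2.undistortPoints(np.array([[xy]],float),np.array(p['camera_matrix']),np.array(p['distortion']))[0,0]
    T=np.array(p['T']); d=T[:3,:3]@np.array([u[0],u[1],1]); o=T[:3,3]
    return (o+d*(z-o[2])/d[2])[:3]
def proj(p,X):
    T=np.linalg.inv(np.array(p['T'])); 
    return cv2.projectPoints(np.array(X,float).reshape(-1,3),cv2.Rodrigues(T[:3,:3])[0],T[:3,3],np.array(p['camera_matrix']),np.array(p['distortion']))[0].reshape(-1,2)
def pose():
    s=bot.get_obs(); q=s['tool_rot']; return np.array(s['eef_pos']),R.from_quat([q[1],q[2],q[3],q[0]]),s
E
python3 - <<'E'
from h import *
for n in ['top','scene']:
    p=cam(n,n+'0.png'); print(n,np.round(p['T'],3).tolist())
    for t,z in [('carousel',0),('dial_grip',.066),('opening',.046),('park',.046),('cart1',.008),('bay1',.01),('bay2',.01),('bay3',.01),('bay4',.01),('tray',0),('sanitiser',0)]:
        r=bot.tip_of(t,p)
        print(t,[(round(d['score'],2),np.round(d['xy']).tolist(),np.round(ray(p,d['xy'],z)[:2],3).tolist()) for d in r[:6]])
a,r,s=pose(); print(a,r.as_matrix().round(3),s)
E
```

```text
pics
top [[-0.012, -0.99, 0.144, 0.341], [-1.0, 0.011, -0.008, 0.084], [0.006, -0.144, -0.99, 1.139], [0.0, 0.0, 0.0, 1.0]]
carousel [(0.57, [229.0, 204.0], [0.534, 0.211]), (0.28, [409.0, 204.0], [0.53, -0.22])]
dial_grip [(0.81, [230.0, 204.0], [0.523, 0.2]), (0.72, [191.0, 214.0], [0.501, 0.289]), (0.35, [412.0, 203.0], [0.519, -0.212])]
opening []
park [(0.92, [220.0, 244.0], [0.434, 0.226])]
cart1 [(0.87, [123.0, 238.0], [0.454, 0.464]), (0.69, [126.0, 176.0], [0.604, 0.462]), (0.54, [135.0, 299.0], [0.309, 0.431]), (0.49, [189.0, 216.0], [0.504, 0.305])]
bay1 [(0.9, [401.0, 206.0], [0.523, -0.2]), (0.84, [448.0, 190.0], [0.56, -0.316]), (0.75, [427.0, 203.0], [0.53, -0.264]), (0.72, [374.0, 214.0], [0.504, -0.133])]
bay2 [(0.9, [401.0, 206.0], [0.523, -0.2]), (0.84, [448.0, 190.0], [0.56, -0.316]), (0.75, [427.0, 203.0], [0.53, -0.264]), (0.72, [374.0, 214.0], [0.504, -0.133])]
bay3 [(0.9, [401.0, 206.0], [0.523, -0.2]), (0.84, [448.0, 190.0], [0.56, -0.316]), (0.75, [427.0, 203.0], [0.53, -0.264]), (0.72, [374.0, 214.0], [0.504, -0.133])]
bay4 [(0.9, [401.0, 206.0], [0.523, -0
[... 1796 characters left out ...]
array([ 1.03288891,  0.47701933,  0.0224019 ,  1.55540481, -0.0114863 ,
        1.10928489, -0.08311233]), 'joint_vel': array([-0.00043283,  0.00068142,  0.00321421, -0.0010099 ,  0.00013378,
       -0.00072687,  0.00023326]), 'joint_torque': array([-4.08885307e-04, -5.96326160e+01,  1.60629362e+00, -2.81540984e+01,
        1.24321767e-02,  1.59041712e-03, -3.53260354e-06]), 'eef_pos': array([ 0.28127863, -0.61362189,  0.23129294]), 'tool_rot': array([5.89181000e-06, 9.77000034e-01, 2.13239147e-01, 1.72747482e-06]), 'contact_force': array([ 0.15708368, -0.19113556, -0.50455131]), 'torque': array([ 0.0496258 , -0.01304787,  0.0529947 ]), 'grasp_force': 0.0, 'gripper_width': 1.002524082637873}
```

Run:
```python
import cv2
a=cv2.imread('pics/top0.png'); cv2.imwrite('pics/top0a.png',cv2.resize(a[90:330,90:490],(800,480),interpolation=cv2.INTER_CUBIC))
a=cv2.imread('pics/scene0.png'); cv2.imwrite('pics/scene0a.png',cv2.resize(a[110:400,170:490],(662,600),interpolation=cv2.INTER_CUBIC))
```

```text
(no output)
```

View pics/top0a.png

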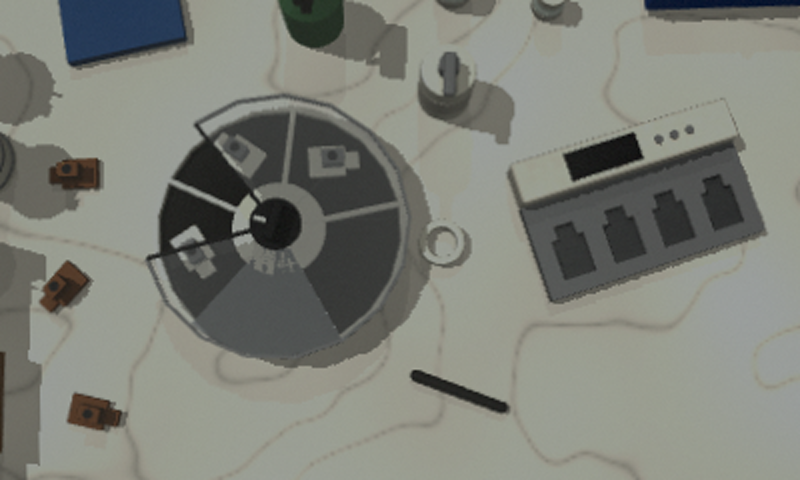

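View pics/scene0a.png

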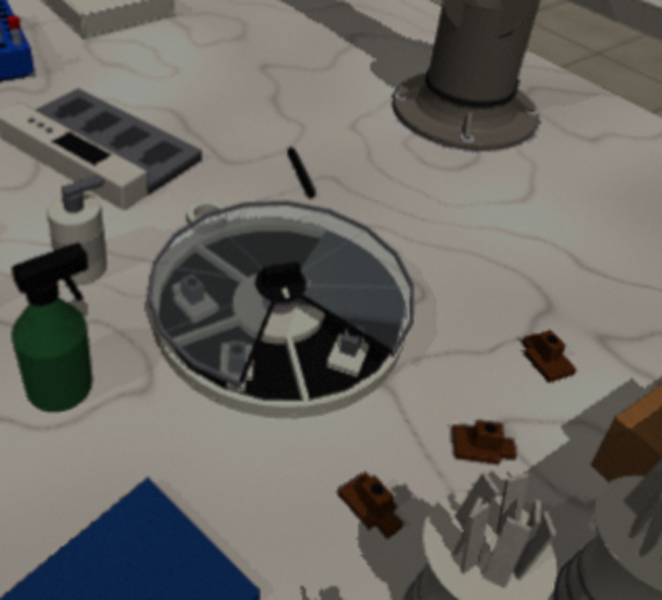

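```bash
cat > fit.py <<'E'
from h import *
from scipy.optimize import minimize
def seg(pts,z,n=25,close=True):
    pts=[np.array(p,float) for p in pts]; out=[]
    for a,b in zip(pts,pts[1:]+(pts[:1] if close else [])):
        out+= [np.r_[a+(b-a)*t,z] for t in np.linspace(0.05,.95,n)]
    return out
BASE=[(-30,-18),(14,-18),(14,-10),(30,-10),(30,10),(14,10),(14,18),(-30,18)]
def off(s): return [(x+s*(1 if x>20 else (-1 if x<0 else 1)),y+s*np.sign(y)) for x,y in BASE]
TRAY=[]
for k in range(4): TRAY+=seg([(x,y+64*(k-1.5)) for x,y in off(2)],18,12)
TRAY+=seg([(65,-138),(-50,-138),(-50,138),(65,138)],18,40,False)
TRAY+=seg([(65,-138),(115,-138),(115,138),(65,138)],45,40)
TRAY=np.array(TRAY)/1e3
def circ(r,z,n=150): return [(r*np.cos(t),r*np.sin(t),z) for t in np.linspace(0,2*np.pi,n,False)]
CAR=circ(150,20)+circ(55,20)+circ(144,20)
for a in np.radians([0,72,-72,144,-144]):
    d=np.array([np.cos(a),np.sin(a)]);n=np.array([-d[1],d[0]])
    for s in ([-3,3] if abs(a)<2 else [3*np.sign(-a)]): CAR+=seg([d*60+n*s,d*140+n*s],20,40,False)
CAR=np.array(CAR)/1e3
def grad(p,s=1.2):
    g=cv2.GaussianBlur(p['pixels'],(0,0),s).astype(float)
    m=np.hypot(cv2.Sobel(g,-1,1,0),cv2.Sobel(g,-1,0,1)).max(2); return np.minimum(m,np.percentile(m,97))
def place(M,x):
    c,s=np.cos(x[2]),np.sin(x[2]); X=M.copy(); X[:,0]=x[0]+c*M[:,0]-s*M[:,1]; X[:,1]=x[1]+s*M[:,0]+c*M[:,1]; return X
def fit(M,ps,x0,spread=(.015,.015,.06),n=40,seed=0):
    gs=[grad(p) for p in ps]; sc=np.array(spread)
    def f(u):
        X=place(M,x0+u*sc); v=0
        for p,g in zip(ps,gs):
            q=proj(p,X).astype(np.float32); v-=cv2.remap(g.astype(np.float32),q[:,:1],q[:,1:],cv2.INTER_LINEAR).mean()
        return v
    rng=np.random.default_rng(seed); best=None
    for i in range(n):
        r=minimize(f,rng.uniform(-1,1,3)*(i>0),method='Nelder-Mead',options=dict(initial_simplex=None,xatol=1e-3,fatol=1e-3))
        if best is None or r.fun<best.fun: best=r
    return x0+best.x*sc,best.fun
E
python3 - <<'E'
from fit import *
P={n:cam(n) for n in('top','scene')}
t0=np.array([.529,-.228,-.28]); c0=np.array([.535,.208,-.21])
for nm,M,x0 in(('tray',TRAY,t0),('car',CAR,c0)):
    for k in(['top'],['scene'],['top','scene']):
        x,v=fit(M,[P[i] for i in k],x0); print(nm,k,x.round(4),round(v,1))
        if k==['top','scene']:
            for i in k:
                im=P[i]['pixels'][...,::-1].copy() if 'im'+i not in globals() else globals()['im'+i]
                globals()['im'+i]=im
                for q in proj(P[i],place(M,x)).round().astype(int): im[q[1],q[0]]=(0,0,255)
o=np.vstack([cv2.resize(imtop[110:290,150:490],(680,360),interpolation=0),cv2.resize(imscene[140:320,190:390],(267,240),interpolation=0) if 0 else cv2.copyMakeBorder(cv2.resize(imscene[140:320,180:390],(280,240)),0,0,0,400,0)])
cv2.imwrite('pics/ov.png',o)
E
```

```text
tray ['top'] [ 0.5663 -0.2086 -0.2447] -42.5
tray ['scene'] [ 0.5751 -0.215   0.0007] -75.3
tray ['top', 'scene'] [ 0.5668 -0.2172 -0.0715] -115.4
car ['top'] [ 0.5298  0.2095 -0.1149] -91.5
car ['scene'] [ 0.5319  0.2111 -0.1353] -84.5
car ['top', 'scene'] [ 0.5304  0.2098 -0.1223] -171.1
```

View pics/ov.png

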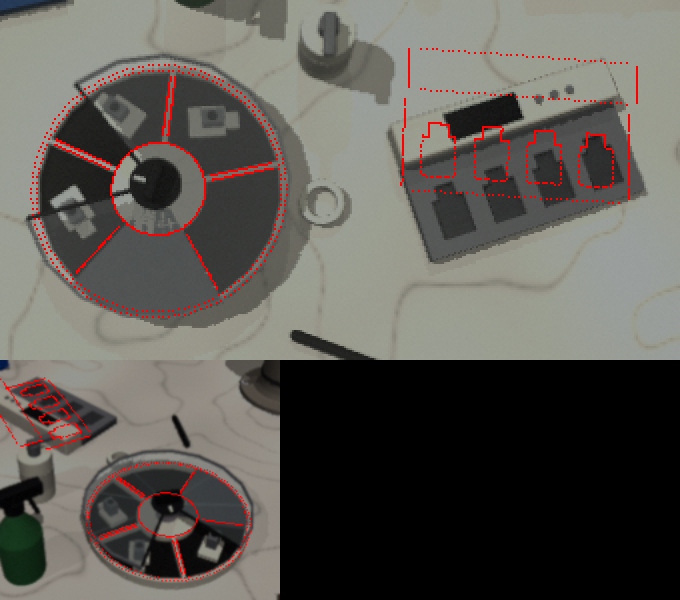

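```bash
cat >> fit.py <<'E'
RIB=np.array(sum([seg([(60*np.cos(a),60*np.sin(a)),(148*np.cos(a),148*np.sin(a))],50,60,False) for a in np.radians([147,213])],[]))/1e3
def dial(ps,c):  # ribs are dark: minimise brightness; returns opening mid world angle
    best=[]
    for a in np.radians(np.arange(0,360,.5)):
        v=0
        for p in ps:
            g=cv2.GaussianBlur(p['pixels'],(0,0),.7).astype(np.float32).mean(2); H=[]
            for d in (0,.05,-.05):
                q=proj(p,place(RIB,[c[0],c[1],a+d])).astype(np.float32); H.append(cv2.remap(g,q[:,:1],q[:,1:],1)[:,0])
            v+=np.clip(np.minimum(H[1],H[2])-H[0],-15,15).mean()
        best.append((v,a))
    best.sort(); v,a=best[-1]
    return (a+np.pi)%(2*np.pi),v,[round(np.degrees(b[1]+np.pi)%360,1) for b in best[-6:]]
CART=np.array(seg(BASE,10,12)+seg([(-13,-9),(13,-9),(13,9),(-13,9)],34,12))/1e3
E
cat > st.json <<'E'
E
python3 - <<'E'
from fit import *
P={n:cam(n) for n in('top','scene')}
c=np.array([.5304,.2098,-.1223])
t0=np.array([.529,-.228,.28])
for k in(['top'],['scene'],['top','scene']):
    pk=[P[i] for i in k]
    x,v=fit(TRAY,pk,t0,(.02,.02,.06)); print('tray',k,x.round(4),round(v,1))
    print('dial',dial(pk,c))
    cs=[]
    for a in(101,29,-43):
        w=np.radians(a); M=CART+[0,0,.008]
        x1,v1=fit(M,pk,np.array([c[0]+.1*np.cos(w),c[1]+.1*np.sin(w),w]),(.025,.025,.5),40)
        print(a,x1.round(4),round(v1,1)); cs.append((M,x1))
for i in k:
    im=P[i]['pixels'][...,::-1].copy(); im=cv2.resize(im,None,fx=3,fy=3,interpolation=cv2.INTER_CUBIC)
    for M,y in cs+[(TRAY,x)]:
        for q in proj(P[i],place(M,y)): q=(q*3+1).round().astype(int); im[q[1],q[0]]=(0,0,255)
    globals()['im'+i]=im
o=np.vstack([imtop[390:750,390:1190],cv2.copyMakeBorder(imscene[680:920,750:1100],0,0,0,450,0)])
o[360:600,360:720]=imscene[420:660,500:860]
cv2.imwrite('pics/ov2.png',o[:, :800])
E
```

```text
tray ['top'] [ 0.5297 -0.2262  0.2912] -81.8
dial (np.float64(2.391101075232232), np.float32(4.275217), [np.float64(72.5), np.float64(72.0), np.float64(138.0), np.float64(136.5), np.float64(137.5), np.float64(137.0)])
101 [0.5188 0.308  1.8513] -122.0
29 [0.6368 0.2784 0.5853] -105.9
-43 [ 0.6107  0.1442 -1.5464] -83.2
tray ['scene'] [ 0.5359 -0.222   0.3013] -82.8
dial (np.float64(1.221730476396031), np.float32(3.0771675), [np.float64(135.0), np.float64(135.5), np.float64(71.0), np.float64(70.5), np.float64(69.5), np.float64(70.0)])
101 [0.5192 0.3296 2.3398] -117.3
29 [ 0.5962  0.2708 -0.4065] -91.7
-43 [ 0.6463  0.1538 -0.514 ] -81.5
tray ['top', 'scene'] [ 0.5301 -0.2258  0.2932] -158.8
dial (np.float64(2.382374428972259), np.float32(2.3707552), [np.float64(250.0), np.float64(136.0), np.float64(137.0), np.float64(71.0), np.float64(70.5), np.float64(136.5)])
101 [0.5198 0.3309 2.424 ] -217.5
29 [0.5452 0.2459 0.9498] -221.5
-43 [ 0.6377  0.1394 -0.5819] -144.4
```

View pics/ov2.png

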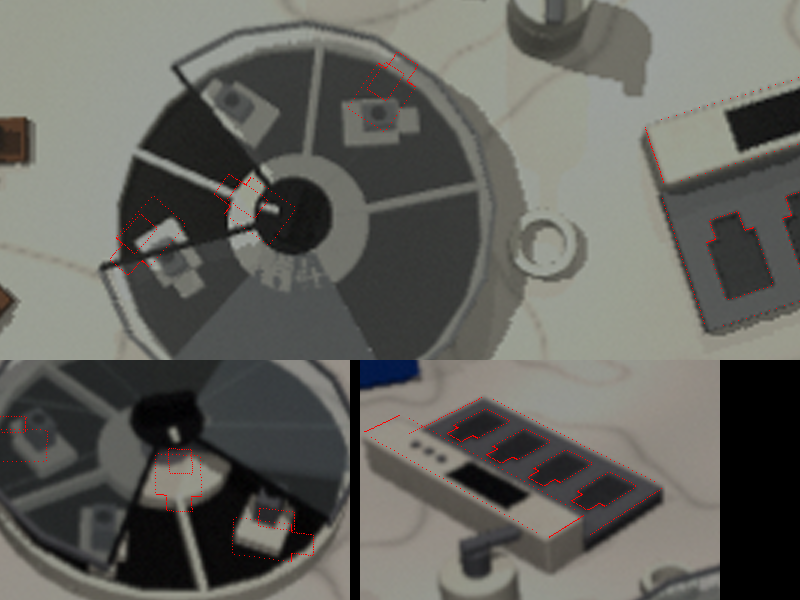

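Run:
```python
import cv2,numpy as np
a=cv2.imread('pics/top0.png'); b=cv2.imread('pics/scene0.png')
r=lambda i:cv2.convertScaleAbs(cv2.resize(i,(400,300),interpolation=cv2.INTER_CUBIC),alpha=1.4)
o=np.vstack([np.hstack([r(a[145:235,165:285]),r(b[230:320,230:350])]),np.hstack([r(a[190:235,170:230]),r(b[255:300,320:380])])])
cv2.imwrite('pics/z1.png',o)
```

```text
(no output)
```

View pics/z1.png

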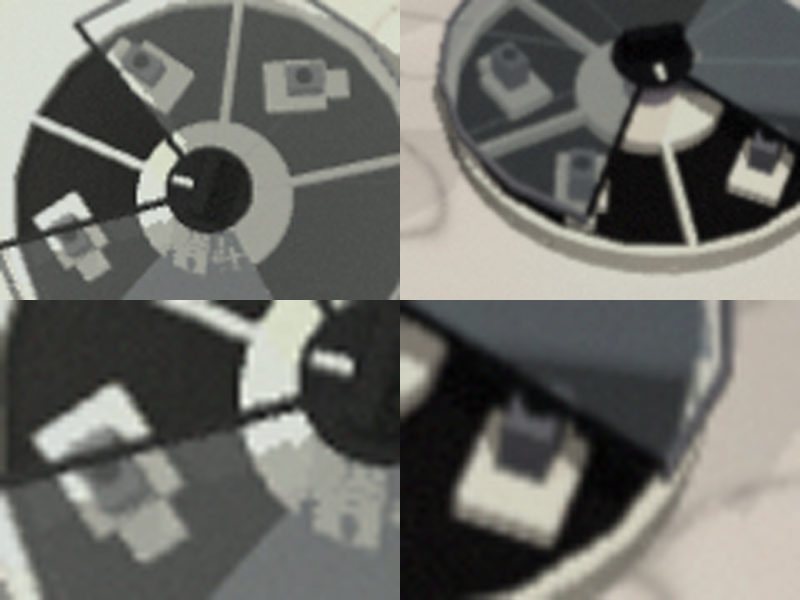

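Run:
```python
from fit import *
P={n:cam(n) for n in('top','scene')}
M=CART+[0,0,.008]
for nm,uv,a in(('A',(185.5,215.5),207),('B',(208.5,163.6),58),('C',(256.2,168.4),-92)):
    w=ray(P['top'],uv,.042); x0=np.r_[w[:2],np.radians(a)]
    print(nm,x0.round(4))
    for k in(['top'],['scene'],['top','scene']):
        x,v=fit(M,[P[i] for i in k],x0,(.008,.008,.2),40); print(k,x.round(4),round(v,1))
```

```text
A [0.5007 0.3069 3.6128]
['top'] [0.5018 0.3063 3.7178] -116.2
['scene'] [0.5234 0.3314 4.9035] -121.2
['top', 'scene'] [0.521  0.321  4.2629] -204.0
B [0.6225 0.2553 1.0123]
['top'] [0.6378 0.2711 0.8413] -105.7
['scene'] [0.6303 0.2669 1.0066] -92.9
['top', 'scene'] [0.6374 0.2729 0.8184] -189.2
C [ 0.6095  0.1438 -1.6057]
['top'] [ 0.6107  0.1441 -1.5474] -83.3
['scene'] [ 0.6275  0.1343 -1.2472] -70.2
['top', 'scene'] [ 0.6243  0.1315 -1.3485] -139.9
```

```bash
cat >> h.py <<'E'
def go(x,y,z,psi=None):
    "row for target; psi deg = tool y direction in world"
    p,r,s=pose(); m=r.as_matrix(); c=np.degrees(np.arctan2(m[1,1],m[0,1]))
    if psi is None: psi=c
    tgt=R.from_matrix(np.array([[-np.sin(np.radians(psi-180)),np.cos(np.radians(psi)),0],[np.cos(np.radians(psi-180)),np.sin(np.radians(psi)),0],[0,0,-1]]))
    rv=(r.inv()*tgt).as_rotvec(); sh=m.T@(np.array([x,y,z])-p)*1e3
    print('psi now',c.round(1),'row',rv.round(3).tolist(),sh.round(1).tolist(),'q',s['q'].round(2).tolist(),'t',round(s['t'],1),'F',np.round(s['contact_force'],1))
E
python3 -c "
from h import *
go(.5304,.2098,.2,70.5)"
```

```text
Traceback (most recent call last):
  File "h.py", line 21, in go
    tgt=R.from_matrix(np.array([[-np.sin(np.radians(psi-180)),np.cos(np.radians(psi)),0],[np.cos(np.radians(psi-180)),np.sin(np.radians(psi)),0],[0,0,-1]]))
  File "scipy/spatial/transform/_rotation.pyx", line 1143, in scipy.spatial.transform._rotation.Rotation.from_matrix
ValueError: Non-positive determinant (left-handed or null coordinate frame) in rotation matrix 0: [[ 0.94264149  0.33380686  0.        ]
 [-0.33380686  0.94264149  0.        ]
 [ 0.          0.         -1.        ]].
```

```bash
sed -i 's/-np.sin(np.radians(psi-180))/-np.sin(np.radians(psi))/; s/np.cos(np.radians(psi-180))/np.cos(np.radians(psi))/' h.py
python3 -c "
from h import *
go(.5304,.2098,.2,70.5)"
```

```text
psi now -65.4 row [0.0, 0.0, -2.371] [569.6, -644.7, 31.3] q [1.03, 0.48, 0.02, 1.56, -0.01, 1.11, -0.08] t 1.5 F [0.4 0.8 0.3]
```

>>> {"api": "jog_arm", "payload": {
  "motion": [
    [0,0,-1.2,285,-322,-19,60],
    [0,0,-1.2,285,-322,-19,60],
    [0,0,-1.2,285,-322,-19,60],
    [0,0,-1.2,285,-322,-19,60],
    [0,0,-1.2,285,-322,-19,60],
    [0,0,-1.2,285,-322,-19,60],
    [0,0,-1.2,285,-322,-19,60],
    [0,0,-1.2,285,-322,-19,60],
    [0,0,-1.2,285,-322,-19,60]
  ]
}}

```text
t: 2.62
eef_pos: [0.406, -0.2029, 0.2505]
tool_rot: [0.0, 0.686, 0.727, -0.0]
contact_force: [0.3, -0.5, 0.4]
gripper_width: 0.701
grasp_force: 0.0
```

```bash
python3 -c "
from h import *
go(.5304,.2098,.16,70.5)"
```

```text
psi now 3.3 row [-0.0, 0.001, -1.172] [404.8, 148.2, 90.2] q [0.71, 0.11, -0.41, 2.02, 0.05, 1.02, 0.33] t 2.6 F [ 0.3 -0.5  0.4]
```

>>> {"api": "jog_arm", "payload": {
  "motion": [
    [0,0,-1.172,404.8,148.2,90,60],
    [0,0,-1.172,404.8,148.2,90,60],
    [0,0,-1.172,404.8,148.2,90,60],
    [0,0,-1.172,404.8,148.2,90,60],
    [0,0,-1.172,404.8,148.2,90,60],
    [0,0,-1.172,404.8,148.2,90,60],
    [0,0,-1.172,404.8,148.2,90,60],
    [0,0,-1.172,404.8,148.2,90,60],
    [0,0,-1.172,404.8,148.2,90,60],
    [0,0,-1.172,404.8,148.2,90,60]
  ]
}}

```text
t: 3.88
eef_pos: [0.5309, 0.208, 0.1602]
tool_rot: [0.0, 0.171, 0.985, -0.001]
contact_force: [0.6, -0.2, -0.1]
gripper_width: 0.704
grasp_force: 0.0
```

```bash
python3 -c "
from h import *
go(.5304,.2098,.058,70.5)
p=cam('scene','k0.png'); cam('top','k1.png')
import numpy as np
a=cv2.imread('pics/k0.png')[150:330,220:460]; b=cv2.imread('pics/k1.png')[110:290,140:320]
cv2.imwrite('pics/k.png',np.hstack([cv2.resize(a,(460,345)),cv2.resize(b,(340,345))]))"
```

```text
psi now 70.3 row [-0.001, 0.001, -0.003] [1.1, 1.7, 102.2] q [0.08, 0.49, -0.73, 1.84, 0.39, 0.97, 0.4] t 3.9 F [ 0.6 -0.2 -0.1]
```

View pics/k.png

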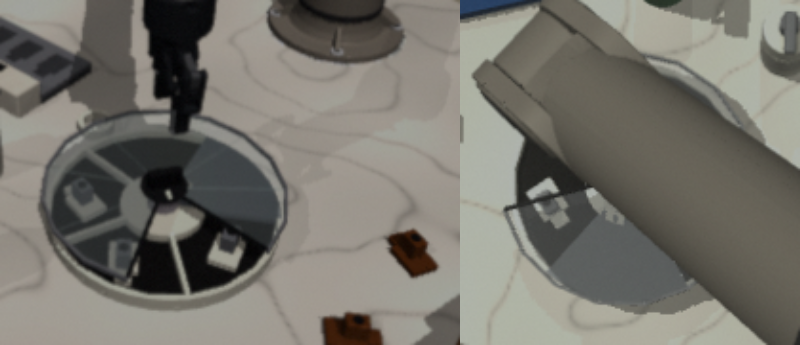

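>>> {"api": "jog_arm", "payload": {
  "motion": [
    [0,0,0,1.1,1.7,52,50],
    [0,0,0,1.1,1.7,103,50],
    [0,0,0,1.1,1.7,103,50],
    [0,0,0,1.1,1.7,103,0],
    [0,0,0,1.1,1.7,103,0],
    [0,0,0,1.1,1.7,103,0],
    [0,0,0,1.1,1.7,103,0],
    [0,0,0,1.1,1.7,103,0]
  ],
  "grip_force": 40
}}

```text
t: 4.97
eef_pos: [0.5299, 0.2094, 0.0594]
tool_rot: [0.001, 0.17, 0.985, -0.003]
contact_force: [-5.3, -8.9, 10.8]
gripper_width: 0.129
grasp_force: 39.5
```

>>> {"api": "jog_arm", "payload": {
  "motion": [
    [0,0,-0.1,0,0,-1,0],
    [0,0,-0.2,0,0,-1,0],
    [0,0,-0.3,0,0,-1,0],
    [0,0,-0.4,0,0,-1,0],
    [0,0,-0.5,0,0,-1,0],
    [0,0,-0.62,0,0,-1,0],
    [0,0,-0.62,0,0,-1,0],
    [0,0,-0.62,0,0,-1,0]
  ]
}}

```text
t: 5.98
eef_pos: [0.5299, 0.2078, 0.0594]
tool_rot: [-0.001, -0.138, 0.99, -0.004]
contact_force: [-3.7, -10.1, 5.0]
gripper_width: 0.13
grasp_force: 40.3
```

>>> {"api": "jog_arm", "payload": {
  "motion": [
    [0,0,0,0,0,0,45],
    [0,0,0,0,0,0,45],
    [0,0,0,0,0,0,45],
    [0,0,0,0,0,-50,45],
    [0,0,0,0,0,-90,45],
    [0,0,0,0,0,-90,45]
  ]
}}

```text
t: 6.72
eef_pos: [0.5316, 0.2145, 0.1518]
tool_rot: [0.003, -0.14, 0.99, 0.001]
contact_force: [-0.3, 0.6, -1.1]
gripper_width: 0.527
grasp_force: 0.0
```

Run:
```python
from fit import *
go(.502,.306,.16,117)
p=cam('scene'); q=cam('top')
print(dial([p],[.5304,.2098]))
cv2.imwrite('pics/d.png',np.hstack([cv2.resize(x['pixels'][sl][...,::-1],(400,345)) for x,sl in((p,np.s_[170:330,220:400]),(q,np.s_[120:290,150:320]))]))
```

```text
psi now 106.1 row [0.0, 0.007, -0.191] [3.1, 96.2, -8.1] q [0.18, 0.55, -0.89, 1.84, 0.51, 0.99, 0.92] t 6.7 F [-0.3  0.6 -1.1]
(np.float64(1.8238690683340746), np.float32(4.8518615), [np.float64(247.5), np.float64(182.0), np.float64(248.0), np.float64(104.0), np.float64(105.0), np.float64(104.5)])
```

View pics/d.png

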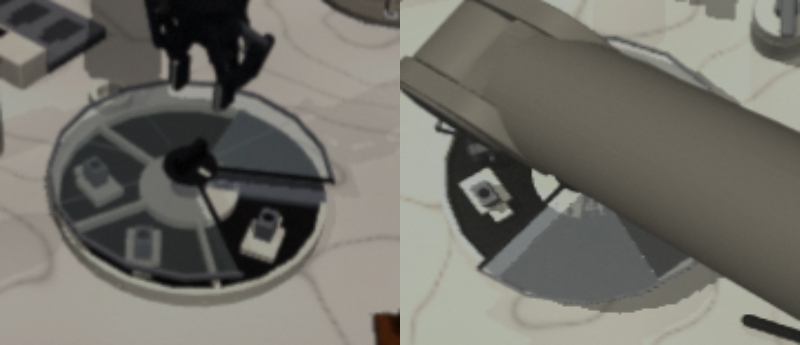

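```bash
cat > fc.py <<'E'
from fit import *
import sys
def cart(x0,z=.008,spread=(.006,.006,.2),cams=('top','scene'),save=None):
    P=[cam(n) for n in cams]; M=CART+[0,0,z]; x0=np.array(x0,float)
    for ps in [[p] for p in P]+([P] if len(P)>1 else []):
        x,v=fit(M,ps,x0,spread,30); print(x.round(4),np.degrees(x[2]).round(1),round(v,1))
    if save:
        o=[]
        for p in P:
            im=cv2.resize(p['pixels'][...,::-1],None,fx=5,fy=5,interpolation=cv2.INTER_CUBIC)
            for q in proj(p,place(M,x)): cv2.circle(im,tuple((q*5+2).round().astype(int).tolist()),1,(0,0,255),-1)
            c=(proj(p,[[x[0],x[1],z+.02]])[0]*5).astype(int); c=np.clip(c,[200,200],[2600,1900])
            o.append(im[c[1]-200:c[1]+200,c[0]-200:c[0]+200])
        cv2.imwrite('pics/'+save,np.hstack(o))
E
python3 -c "
from fc import *
cart([.502,.306,3.66],save='A.png')"
```

```text
[0.5019 0.3058 3.7182] 213.0 -160.5
[0.5215 0.3225 3.8568] 221.0 -120.3
[0.5027 0.3066 3.6728] 210.4 -261.0
```

View pics/A.png

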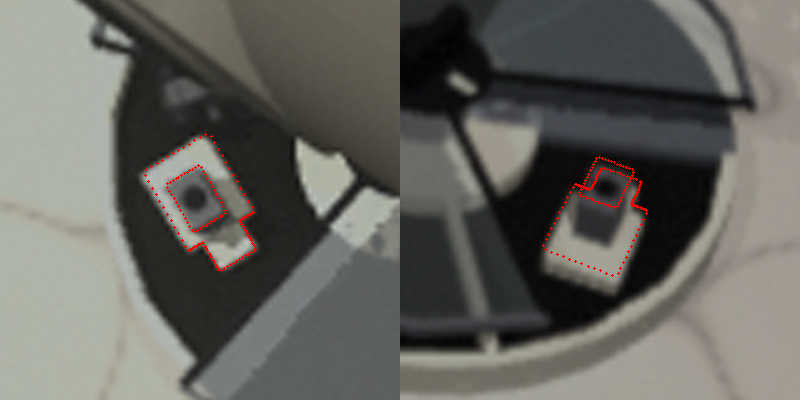

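```bash
python3 -c "
from h import *
go(.5025,.3063,.10,120)
go(.5025,.3063,.021,120)"
```

```text
psi now 106.1 row [-0.0, -0.002, -0.243] [-0.4, 97.8, 47.2] q [0.18, 0.56, -0.88, 1.84, 0.51, 0.99, 0.92] t 6.9 F [-0.7  0.1 -0.2]
psi now 106.1 row [-0.0, -0.002, -0.243] [-0.6, 97.8, 126.2] q [0.18, 0.56, -0.88, 1.84, 0.51, 0.99, 0.92] t 6.9 F [-0.7  0.1 -0.2]
```

>>> {"api": "jog_arm", "payload": {
  "motion": [
    [0,0,-0.243,0,50,0,40],
    [0,0,-0.243,0,97.8,0,40],
    [0,0,-0.243,0,97.8,20,40],
    [0,0,-0.243,0,97.8,47,40],
    [0,0,-0.243,0,97.8,47,40],
    [0,0,-0.243,0,97.8,47,40]
  ]
}}

```text
t: 7.68
eef_pos: [0.5029, 0.3063, 0.1013]
tool_rot: [-0.0, -0.258, 0.966, -0.0]
contact_force: [0.8, -0.2, 0.2]
gripper_width: 0.466
grasp_force: 0.0
```

```bash
python3 -c "
from h import *
go(.5025,.3063,.021,120)
p=cam('scene')
cv2.imwrite('pics/e.png',cv2.resize(p['pixels'][170:330,220:420][...,::-1],(700,560),interpolation=2))"
```

```text
psi now 119.9 row [0.0, -0.0, -0.001] [0.3, 0.2, 80.3] q [-0.0, 0.66, -0.89, 1.83, 0.62, 0.96, 0.93] t 7.7 F [ 0.8 -0.2  0.2]
```

View pics/e.png

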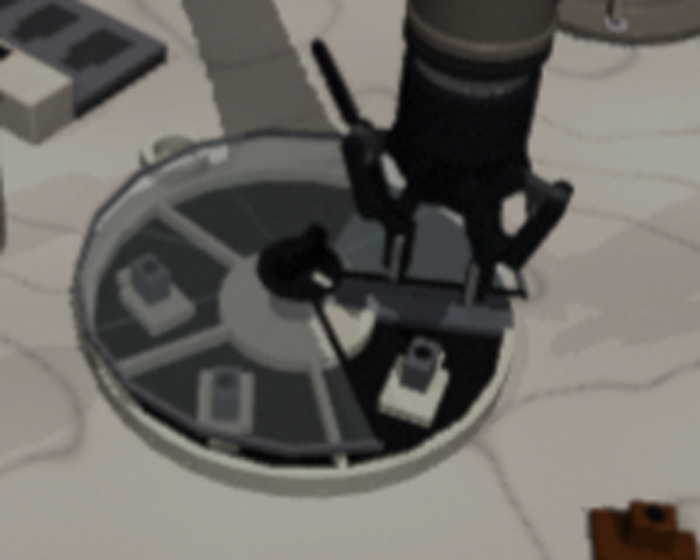

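>>> {"api": "jog_arm", "payload": {
  "motion": [
    [0,0,0,0.3,0,40,40],
    [0,0,0,0.3,0,65,40],
    [0,0,0,0.3,0,78,40],
    [0,0,0,0.3,0,78,0],
    [0,0,0,0.3,0,78,0],
    [0,0,0,0.3,0,78,0],
    [0,0,0,0.3,0,78,0],
    [0,0,0,0.3,0,78,0]
  ],
  "grip_force": 60
}}

```text
t: 8.72
eef_pos: [0.5027, 0.3065, 0.0236]
tool_rot: [0.0, -0.259, 0.966, -0.0]
contact_force: [-0.4, -0.4, 1.4]
gripper_width: 0.194
grasp_force: 61.5
```

>>> {"api": "jog_arm", "payload": {
  "motion": [
    [0,0,0,0,0,-20,0],
    [0,0,0,0,0,-50,0],
    [0,0,0,0,0,-80,0],
    [0,0,0,0,0,-110,0],
    [0,0,0,0,0,-110,0]
  ]
}}

```text
t: 9.35
eef_pos: [0.5037, 0.308, 0.1369]
tool_rot: [0.003, -0.259, 0.966, 0.001]
contact_force: [-0.2, 0.2, -0.8]
gripper_width: 0.195
grasp_force: 61.3
```

```bash
cat >> h.py <<'E'
TR=np.array([.5301,-.2258,.2932])
def bay(k):
    s=64e-3*(k-2.5); return TR[0]-s*np.sin(TR[2]),TR[1]+s*np.cos(TR[2])
E
python3 -c "
from h import *
x,y=bay(4);print(x,y,pose()[2]['gripper_width']);go(x,y,.134,-73.2)"
```

```text
0.5023543549248916 -0.1338969033200398 0.19514680299444398
psi now 120.0 row [-0.008, 0.001, -2.911] [222.0, -382.1, 1.6] q [0.02, 0.62, -0.92, 1.81, 0.58, 1.01, 0.96] t 9.3 F [-0.2  0.2 -0.8]
```

>>> {"api": "jog_arm", "payload": {
  "motion": [
    [0,0,0.18,22,-38,0,0],
    [0,0,0.36,44,-76,0,0],
    [0,0,0.54,66,-114,0,0],
    [0,0,0.72,88,-152,0,0],
    [0,0,0.9,110,-190,0,0],
    [0,0,1.08,132,-228,0,0],
    [0,0,1.26,154,-266,0,0],
    [0,0,1.44,176,-304,0,0],
    [0,0,1.62,198,-342,0,0],
    [0,0,1.8,220,-382,0,0]
  ]
}}

```text
t: 10.6
eef_pos: [0.5022, -0.1354, 0.1332]
tool_rot: [-0.0, 0.598, 0.801, -0.0]
contact_force: [0.3, 0.5, -1.0]
gripper_width: 0.192
grasp_force: 64.6
```

```bash
python3 -c "
from h import *
x,y=bay(4);print(x,y,pose()[2]['gripper_width']);go(x,y,.10,-73.2)"
```

```text
0.5023543549248916 -0.1338969033200398 0.1922417810313558
psi now 16.5 row [-0.001, 0.0, 1.566] [1.4, 0.6, 33.2] q [0.55, 0.39, -0.49, 1.99, 0.25, 0.82, 0.2] t 10.6 F [ 0.3  0.5 -1. ]
```

>>> {"api": "jog_arm", "payload": {
  "motion": [
    [0,0,0.18,1.4,0.6,0,0],
    [0,0,0.36,1.4,0.6,5,0],
    [0,0,0.54,1.4,0.6,10,0],
    [0,0,0.72,1.4,0.6,15,0],
    [0,0,0.9,1.4,0.6,20,0],
    [0,0,1.08,1.4,0.6,30,0],
    [0,0,1.26,1.4,0.6,40,0],
    [0,0,1.44,1.4,0.6,50,0],
    [0,0,1.566,1.4,0.6,60,0],
    [0,0,1.566,1.4,0.6,73,0]
  ]
}}

```text
t: 11.85
eef_pos: [0.5029, -0.1325, 0.0598]
tool_rot: [0.0, 0.989, 0.15, -0.0]
contact_force: [-0.9, 0.0, -0.5]
gripper_width: 0.19
grasp_force: 64.6
```

```bash
python3 -c "
from h import *
x,y=bay(4);go(x,y,.0400,-73.2)
o=[]
for n in('top','scene'):
    p=cam(n); im=cv2.resize(p['pixels'][...,::-1],None,fx=4,fy=4,interpolation=2); c=(proj(p,[[x,y,.03]])[0]*4).astype(int); c=np.maximum(c,240);o.append(im[c[1]-240:c[1]+240,c[0]-200:c[0]+200])
cv2.imwrite('pics/f.png',np.hstack(o))"
```

```text
psi now -72.8 row [0.0, 0.0, 0.007] [-0.9, 1.2, 19.8] q [0.23, 0.47, -0.12, 2.05, 0.09, 0.63, -1.22] t 11.8 F [-0.9  0.  -0.5]
```

View pics/f.png

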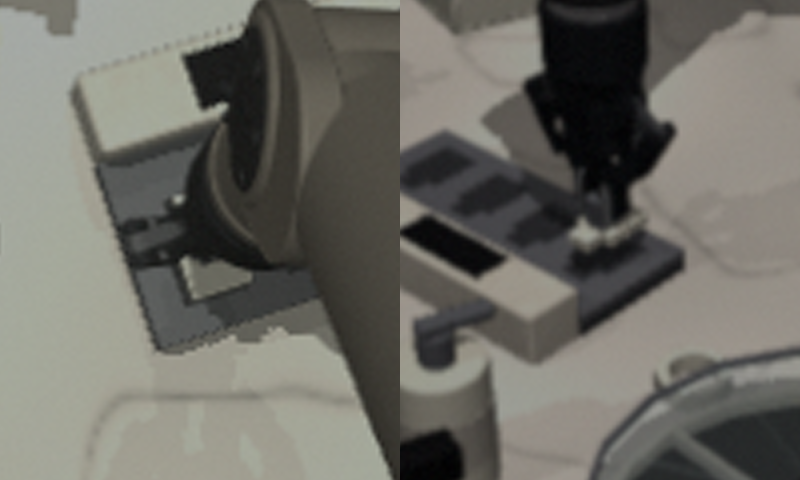

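>>> {"api": "jog_arm", "payload": {
  "motion": [
    [0,0,0.007,-0.9,1.2,10,0],
    [0,0,0.007,-0.9,1.2,20,0],
    [0,0,0.007,-0.9,1.2,25,0],
    [0,0,0.007,-0.9,1.2,30,0],
    [0,0,0.007,-0.9,1.2,33,0],
    [0,0,0.007,-0.9,1.2,33,0]
  ]
}}

```text
t: 12.7
eef_pos: [0.5043, -0.134, 0.0277]
tool_rot: [0.0, 0.989, 0.146, 0.002]
contact_force: [4.5, 1.0, 0.4]
gripper_width: 0.19
grasp_force: 65.3
```

>>> {"api": "jog_arm", "payload": {
  "motion": [
    [0,0,0,1.5,0,0,0],
    [0,0,0,1.5,0,1.5,0],
    [0,0,0,1.5,0,3,0],
    [0,0,0,1.5,0,3,0]
  ]
}}

```text
t: 13.2
eef_pos: [0.5042, -0.134, 0.0261]
tool_rot: [0.0, 0.989, 0.145, 0.0]
contact_force: [-3.7, 0.4, 21.9]
gripper_width: 0.194
grasp_force: 68.3
```

>>> {"api": "jog_arm", "payload": {
  "motion": [
    [0,0,0,0,0,-2,0],
    [0,0,0,0,0,-2,40],
    [0,0,0,0,0,-2,40],
    [0,0,0,0,0,-2,40],
    [0,0,0,0,0,-40,40],
    [0,0,0,0,0,-90,40],
    [0,0,0,0,0,-120,40]
  ]
}}

```text
t: 14.08
eef_pos: [0.5043, -0.134, 0.1463]
tool_rot: [0.0, 0.989, 0.145, 0.001]
contact_force: [0.3, -0.6, -0.4]
gripper_width: 0.471
grasp_force: 0.0
```

```bash
python3 -c "
from h import *
go(.46,.0,.2,0)"
```

```text
psi now -73.3 row [0.001, -0.001, -1.279] [-3.8, -141.0, -53.8] q [0.25, 0.34, -0.13, 2.0, 0.06, 0.81, -1.2] t 14.1 F [ 0.3 -0.6 -0.4]
```

>>> {"api": "jog_arm", "payload": {
  "motion": [
    [0,0,-0.18,-3,-20,-53,60],
    [0,0,-0.36,-3,-40,-53,60],
    [0,0,-0.54,-3,-60,-53,60],
    [0,0,-0.72,-3,-80,-53,60],
    [0,0,-0.9,-3,-100,-53,60],
    [0,0,-1.08,-3,-120,-53,60],
    [0,0,-1.279,-3,-141,-53,60],
    [0,0,-1.279,-3,-141,-53,60],
    [0,0,-1.279,-3,-141,-53,60]
  ]
}}

```text
t: 15.2
eef_pos: [0.4605, -0.0005, 0.1971]
tool_rot: [0.0, 0.708, 0.706, -0.0]
contact_force: [0.1, -0.3, -0.5]
gripper_width: 0.704
grasp_force: 0.0
```

Run:
```python
from fc import *
P=[cam('top'),cam('scene')]
for ps in([P[0]],[P[1]],P): print(dial(ps,[.5304,.2098]))
o=[cv2.resize(P[0]['pixels'][120:290,150:480][...,::-1],(800,412),interpolation=2),cv2.resize(P[1]['pixels'][150:320,190:400][...,::-1],(800,648),interpolation=2)[:,:]]
o[1]=cv2.copyMakeBorder(cv2.resize(o[1],(232,188)),0,0,0,568,0)
cv2.imwrite('pics/g.png',np.vstack(o))
x,y=bay(4)
for p in P:
    x1,v=fit(CART+[0,0,.01],[p],np.array([x,y,.293]),(.006,.006,.05),30);print('bay4',x1.round(4),v)
go(.5304,.2098,.12,106-0)
```

```text
(np.float64(2.7139869868511823), np.float32(0.16727978), [np.float64(15.0), np.float64(250.5), np.float64(228.0), np.float64(156.0), np.float64(155.0), np.float64(155.5)])
(np.float64(1.8238690683340746), np.float32(3.8244927), [np.float64(170.5), np.float64(170.0), np.float64(169.5), np.float64(104.0), np.float64(105.0), np.float64(104.5)])
(np.float64(2.9583330821303875), np.float32(0.87304676), [np.float64(222.0), np.float64(195.0), np.float64(194.5), np.float64(170.5), np.float64(170.0), np.float64(169.5)])
bay4 [ 0.6369 -0.1285  0.6194] -91.54328155517578
bay4 [ 0.4916 -0.15    0.9153] -110.33414459228516
psi now -0.2 row [-0.0, -0.0, -1.854] [210.7, 69.1, 77.1] q [0.25, 0.19, -0.42, 2.06, 0.1, 0.9, -0.24] t 15.3 F [-0.5 -0.1 -0.1]
```

View pics/g.png

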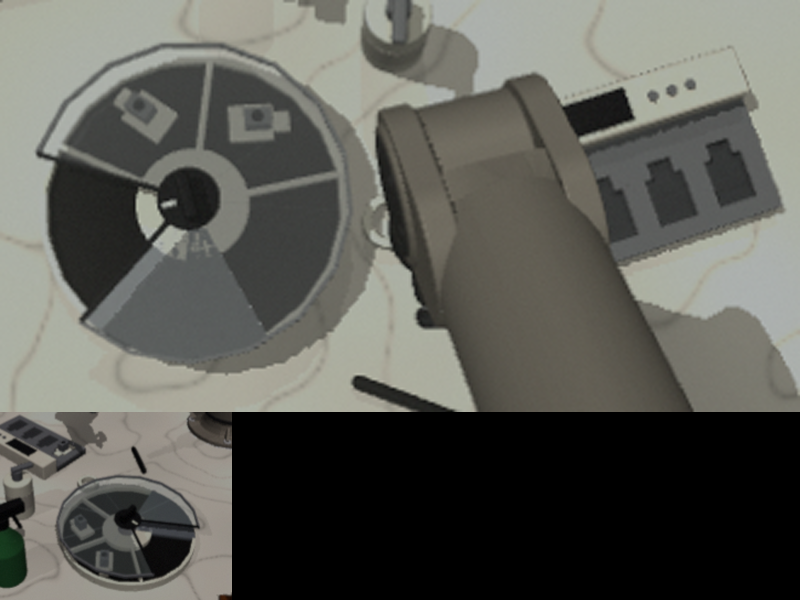

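>>> {"api": "jog_arm", "payload": {
  "motion": [
    [0,0,-0.183,42,14,0,50],
    [0,0,-0.366,84,28,0,50],
    [0,0,-0.549,126,42,0,50],
    [0,0,-0.732,168,56,0,50],
    [0,0,-0.915,210,69,0,50],
    [0,0,-1.1,210,69,20,50],
    [0,0,-1.28,210,69,40,50],
    [0,0,-1.46,210,69,60,50],
    [0,0,-1.65,210,69,77,50],
    [0,0,-1.837,210,69,77,50]
  ]
}}

```text
t: 16.55
eef_pos: [0.529, 0.2088, 0.1184]
tool_rot: [-0.002, -0.133, 0.991, -0.001]
contact_force: [0.6, 0.5, 0.4]
gripper_width: 0.585
grasp_force: 0.0
```

Run:
```python
from h import *
go(.5304,.2098,.060,105)
```

```text
psi now 105.3 row [-0.001, -0.003, 0.006] [-1.8, 0.6, 58.4] q [0.11, 0.56, -0.79, 1.87, 0.5, 0.92, 0.93] t 16.6 F [0.6 0.5 0.4]
```

>>> {"api": "jog_arm", "payload": {
  "motion": [
    [0,0,0,-1.5,0.6,30,50],
    [0,0,0,-1.5,0.6,58,50],
    [0,0,0,-1.5,0.6,58,0],
    [0,0,0,-1.5,0.6,58,0],
    [0,0,0,-1.5,0.6,58,0],
    [0,0,0,-1.5,0.6,58,0],
    [0,0,0,-1.5,0.6,58,0]
  ],
  "grip_force": 40
}}

```text
t: 17.42
eef_pos: [0.5318, 0.2084, 0.0629]
tool_rot: [0.0, -0.13, 0.991, -0.002]
contact_force: [1.2, -5.7, -3.3]
gripper_width: 0.127
grasp_force: 40.3
```

>>> {"api": "jog_arm", "payload": {
  "motion": [
    [0,0,0.1,0,0,0,0],
    [0,0,0.25,0,0,0,0],
    [0,0,0.4,0,0,0,0],
    [0,0,0.56,0,0,0,0],
    [0,0,0.72,0,0,0,0],
    [0,0,0.88,0,0,0,0],
    [0,0,1.04,0,0,0,0],
    [0,0,1.2,0,0,0,0],
    [0,0,1.33,0,0,0,0],
    [0,0,1.38,0,0,0,0]
  ]
}}

```text
t: 18.68
eef_pos: [0.532, 0.2088, 0.063]
tool_rot: [0.001, 0.531, 0.847, -0.001]
contact_force: [3.5, -4.3, -5.3]
gripper_width: 0.128
grasp_force: 39.9
```

>>> {"api": "jog_arm", "payload": {
  "motion": [
    [0,0,0,0,0,0,0],
    [0,0,0,0,0,0,0],
    [0,0,0,0,0,0,45],
    [0,0,0,0,0,0,45],
    [0,0,0,0,0,0,45],
    [0,0,0,0,0,-40,45],
    [0,0,0,0,0,-90,45],
    [0,0,0,0,0,-90,45]
  ]
}}

```text
t: 19.68
eef_pos: [0.5332, 0.2132, 0.1566]
tool_rot: [0.002, 0.529, 0.848, 0.003]
contact_force: [0.5, 0.0, -0.3]
gripper_width: 0.531
grasp_force: 0.0
```

Run:
```python
from h import *
go(.46,.02,.16,25)
```

```text
psi now 26.1 row [0.008, 0.0, 0.019] [-141.4, -150.7, -4.6] q [-0.13, 0.43, -0.46, 1.85, 0.24, 0.9, -0.24] t 19.7 F [ 0.5  0.  -0.3]
```

>>> {"api": "jog_arm", "payload": {
  "motion": [
    [0,0,0,-47,-50,-5,40],
    [0,0,0,-94,-100,-5,40],
    [0,0,0,-141,-150,-5,40],
    [0,0,0,-141,-150,-5,40]
  ]
}}

```text
t: 20.18
eef_pos: [0.4556, 0.0147, 0.1564]
tool_rot: [-0.001, 0.531, 0.847, -0.002]
contact_force: [0.5, -0.0, 0.8]
gripper_width: 0.467
grasp_force: 0.0
```

Run:
```python
from fc import *
cart([.625,.257,1.0],spread=(.01,.01,.25),save='B.png')
cart([.610,.144,-1.55],spread=(.008,.008,.25))
P=[cam('top'),cam('scene')]
for ps in([P[0]],[P[1]],P): print(dial(ps,[.5304,.2098]))
```

```text
[0.6231 0.2595 0.953 ] 54.6 -156.3
[0.6158 0.244  0.9537] 54.6 -136.2
[0.6302 0.2662 0.9081] 52.0 -278.5
[ 0.6107  0.1441 -1.5474] -88.7 -91.5
[ 0.6156  0.2244 -1.5499] -88.8 -129.2
[ 0.6244  0.1317 -1.3466] -77.2 -151.1
(np.float64(1.5795229730548686), np.float32(0.4114594), [np.float64(119.5), np.float64(263.0), np.float64(263.5), np.float64(119.0), np.float64(118.5), np.float64(90.5)])
(np.float64(5.611233545161769), np.float32(0.57775646), [np.float64(160.0), np.float64(161.0), np.float64(160.5), np.float64(89.5), np.float64(321.0), np.float64(321.5)])
(np.float64(5.602506898901797), np.float32(-0.059216976), [np.float64(159.5), np.float64(161.5), np.float64(160.0), np.float64(161.0), np.float64(160.5), np.float64(321.0)])
```

View pics/B.png

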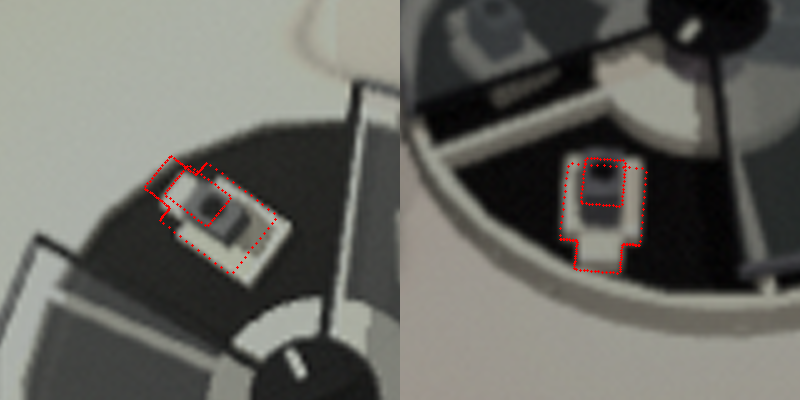

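Run:
```python
from h import *
go(.6233,.2597,.11,-35.4)
```

```text
psi now 26.2 row [0.0, -0.001, 1.075] [141.9, 253.5, 47.5] q [0.21, 0.25, -0.44, 2.1, 0.15, 0.81, 0.14] t 20.5 F [ 0.2 -0.4 -0.7]
```

>>> {"api": "jog_arm", "payload": {
  "motion": [
    [0,0,0.18,24,42,0,40],
    [0,0,0.36,48,84,0,40],
    [0,0,0.54,72,126,0,40],
    [0,0,0.72,95,169,0,40],
    [0,0,0.9,119,211,0,40],
    [0,0,1.075,142,253.5,0,40],
    [0,0,1.075,142,253.5,25,40],
    [0,0,1.075,142,253.5,47,40],
    [0,0,1.075,142,253.5,47,40],
    [0,0,1.075,142,253.5,47,40]
  ]
}}

```text
t: 21.72
eef_pos: [0.6235, 0.259, 0.1109]
tool_rot: [-0.0, 0.889, 0.458, 0.0]
contact_force: [-0.2, 0.7, 0.7]
gripper_width: 0.465
grasp_force: 0.0
```

Run:
```python
from h import *
go(.6233,.2597,.0235,-35.4)
```

```text
psi now -35.5 row [0.0, -0.001, -0.001] [0.4, -0.6, 87.4] q [-0.33, 0.61, -0.22, 1.64, 0.16, 0.91, -1.23] t 21.7 F [-0.2  0.7  0.7]
```

>>> {"api": "jog_arm", "payload": {
  "motion": [
    [0,0,0,0.4,-0.6,40,40],
    [0,0,0,0.4,-0.6,70,40],
    [0,0,0,0.4,-0.6,87,40],
    [0,0,0,0.4,-0.6,87,40],
    [0,0,0,0.4,-0.6,87,0],
    [0,0,0,0.4,-0.6,87,0],
    [0,0,0,0.4,-0.6,87,0],
    [0,0,0,0.4,-0.6,87,0],
    [0,0,0,0.4,-0.6,87,0]
  ],
  "grip_force": 60
}}

```text
t: 22.85
eef_pos: [0.6243, 0.259, 0.0252]
tool_rot: [0.0, 0.889, 0.458, 0.002]
contact_force: [-0.8, -0.5, 6.2]
gripper_width: 0.193
grasp_force: 61.3
```

>>> {"api": "jog_arm", "payload": {
  "motion": [
    [0,0,0,0,0,-20,0],
    [0,0,0,0,0,-50,0],
    [0,0,0,0,0,-80,0],
    [0,0,0,0,0,-110,0],
    [0,0,0,0,0,-110,0]
  ]
}}

```text
t: 23.48
eef_pos: [0.6249, 0.2594, 0.1374]
tool_rot: [0.0, 0.889, 0.458, 0.003]
contact_force: [0.7, -0.2, -0.8]
gripper_width: 0.197
grasp_force: 60.5
```

```bash
python3 -c "
from h import *
x,y=bay(2);x+=.002;print(x,y,pose()[2]['gripper_width']);go(x,y,.134,-73.2)"
```

```text
0.5413485483583695 -0.2564343655599867 0.19656701819815994
psi now -35.5 row [0.001, -0.006, 0.657] [-468.3, 231.8, 1.5] q [-0.33, 0.58, -0.23, 1.63, 0.15, 0.95, -1.23] t 23.5 F [ 0.7 -0.2 -0.8]
```

>>> {"api": "jog_arm", "payload": {
  "motion": [
    [0,0,0.07,-47,23,-5,0],
    [0,0,0.14,-94,46,-10,0],
    [0,0,0.21,-141,69,-10,0],
    [0,0,0.28,-188,93,-10,0],
    [0,0,0.35,-235,116,-10,0],
    [0,0,0.42,-282,139,-10,0],
    [0,0,0.49,-329,162,-10,0],
    [0,0,0.56,-376,186,0,0],
    [0,0,0.63,-423,209,0,0],
    [0,0,0.657,-468,232,1,0]
  ]
}}

```text
t: 24.72
eef_pos: [0.5388, -0.2588, 0.1317]
tool_rot: [-0.0, 0.989, 0.146, -0.001]
contact_force: [0.7, 0.3, -1.1]
gripper_width: 0.193
grasp_force: 60.5
```

```bash
python3 -c "
from h import *
x,y=bay(2);x+=.002;print(x,y,pose()[2]['gripper_width']);go(x,y,.06,-73.2)"
```

```text
0.5413485483583695 -0.2564343655599867 0.19321583574297474
psi now -73.3 row [-0.001, 0.001, -0.001] [3.2, -1.4, 71.7] q [0.34, 0.46, 0.01, 1.84, -0.0, 0.85, -0.93] t 24.7 F [ 0.7  0.3 -1.1]
```

>>> {"api": "jog_arm", "payload": {
  "motion": [
    [0,0,0,3.2,-1.4,40,0],
    [0,0,0,3.2,-1.4,70,0],
    [0,0,0,3.2,-1.4,85,0],
    [0,0,0,3.2,-1.4,85,0],
    [0,0,0,3.2,-1.4,85,0]
  ]
}}

```text
t: 25.35
eef_pos: [0.5433, -0.2553, 0.0484]
tool_rot: [0.0, 0.989, 0.146, 0.001]
contact_force: [0.5, 0.2, -0.3]
gripper_width: 0.193
grasp_force: 60.5
```

```bash
python3 -c "
from fc import *
x,y=bay(2);x+=.002;s=pose();print(s[0],s[2]['gripper_width']);go(x,y,.029,-73.2)
cart([x,y,.293],z=s[0][2]-.0172,cams=('scene',),spread=(.008,.008,.06),save='bb.png')
i=cv2.imread('pics/bb.png');print(i.shape)
for k in (.0,):
  p=cam('scene');print(fit(TRAY,[p],TR,(.006,.006,.03)))"
```

```text
[ 0.54332828 -0.25526246  0.04835434] 0.1932078680308651
psi now -73.2 row [0.001, -0.001, 0.001] [-2.3, 0.5, 19.4] q [0.33, 0.58, 0.0, 1.87, -0.0, 0.69, -0.94] t 25.4 F [ 0.5  0.2 -0.3]
[ 0.5381 -0.2364  0.1566] 9.0 -122.4
(400, 400, 3)
(array([ 0.53492608, -0.22193975,  0.31578437]), np.float64(-92.27352142333984))
```

>>> {"api": "jog_arm", "payload": {
  "motion": [
    [0,0,0,-2.2,0.5,8,0],
    [0,0,0,-2.2,0.5,12,0],
    [0,0,0,-2.2,0.5,16,0],
    [0,0,0,-2.2,0.5,18,0],
    [0,0,0,-2.2,0.5,19,0],
    [0,0,0,-2.2,0.5,19,0]
  ]
}}

```text
t: 26.2
eef_pos: [0.5407, -0.2565, 0.0282]
tool_rot: [0.0, 0.989, 0.146, 0.0]
contact_force: [0.8, -2.3, -1.5]
gripper_width: 0.193
grasp_force: 60.3
```

Inside the pocket freely (underside ~11 mm). Press home and release.

>>> {"api": "jog_arm", "payload": {
  "motion": [
    [0,0,0,0,0,1.5,0],
    [0,0,0,0,0,2.5,0],
    [0,0,0,0,0,2.5,0]
  ]
}}

```text
t: 26.58
eef_pos: [0.5408, -0.2565, 0.0272]
tool_rot: [0.0, 0.989, 0.146, 0.0]
contact_force: [-2.4, -0.8, 11.0]
gripper_width: 0.193
grasp_force: 62.2
```

>>> {"api": "jog_arm", "payload": {
  "motion": [
    [0,0,0,0,0,-1.5,0],
    [0,0,0,0,0,-1.5,40],
    [0,0,0,0,0,-1.5,40],
    [0,0,0,0,0,-1.5,40],
    [0,0,0,0,0,-40,40],
    [0,0,0,0,0,-90,40],
    [0,0,0,0,0,-120,40]
  ]
}}

```text
t: 27.45
eef_pos: [0.5414, -0.2563, 0.1481]
tool_rot: [0.0, 0.989, 0.146, 0.001]
contact_force: [-0.1, -0.6, -0.2]
gripper_width: 0.468
grasp_force: 0.0
```

Run:
```python
from h import *
go(.5304,.2098,.13,26)
```

```text
psi now -73.2 row [0.003, -0.0, -1.731] [124.5, -449.3, 17.8] q [0.33, 0.44, 0.01, 1.82, -0.0, 0.88, -0.94] t 27.4 F [-0.1 -0.6 -0.2]
```

>>> {"api": "jog_arm", "payload": {
  "motion": [
    [0,0,-0.173,12,-45,0,50],
    [0,0,-0.346,25,-90,0,50],
    [0,0,-0.519,37,-135,0,50],
    [0,0,-0.692,50,-180,0,50],
    [0,0,-0.865,62,-225,0,50],
    [0,0,-1.038,75,-270,0,50],
    [0,0,-1.211,87,-315,0,50],
    [0,0,-1.384,100,-360,0,50],
    [0,0,-1.557,112,-405,10,50],
    [0,0,-1.731,124.5,-449,17,50]
  ]
}}

```text
t: 28.7
eef_pos: [0.5293, 0.2111, 0.1285]
tool_rot: [-0.0, 0.527, 0.85, -0.0]
contact_force: [0.4, -0.3, 0.5]
gripper_width: 0.589
grasp_force: 0.0
```

>>> {"api": "jog_arm", "payload": {
  "motion": [
    [0,0,0,0,0,0,50],
    [0,0,0,0,0,0,50]
  ]
}}

```text
t: 28.95
eef_pos: [0.5296, 0.209, 0.1285]
tool_rot: [-0.0, 0.53, 0.848, -0.001]
contact_force: [0.8, -0.3, -0.2]
gripper_width: 0.581
grasp_force: 0.0
```

Run:
```python
from h import *
go(.5304,.2098,.062,26)
```

```text
psi now 25.9 row [-0.001, 0.0, -0.001] [0.4, 1.1, 66.5] q [-0.11, 0.47, -0.49, 1.88, 0.28, 0.86, -0.28] t 28.9 F [ 0.8 -0.3 -0.2]
```

>>> {"api": "jog_arm", "payload": {
  "motion": [
    [0,0,0,0.4,1.1,35,50],
    [0,0,0,0.4,1.1,66,50],
    [0,0,0,0.4,1.1,66,0],
    [0,0,0,0.4,1.1,66,0],
    [0,0,0,0.4,1.1,66,0],
    [0,0,0,0.4,1.1,66,0],
    [0,0,0,0.4,1.1,66,0]
  ],
  "grip_force": 40
}}

```text
t: 29.82
eef_pos: [0.5315, 0.2101, 0.0641]
tool_rot: [0.001, 0.53, 0.848, 0.0]
contact_force: [-0.5, -3.6, 7.5]
gripper_width: 0.125
grasp_force: 42.1
```

>>> {"api": "jog_arm", "payload": {
  "motion": [
    [0,0,0.1,0,0,0,0],
    [0,0,0.22,0,0,0,0],
    [0,0,0.36,0,0,0,0],
    [0,0,0.5,0,0,0,0],
    [0,0,0.64,0,0,0,0],
    [0,0,0.78,0,0,0,0],
    [0,0,0.92,0,0,0,0],
    [0,0,1.05,0,0,0,0],
    [0,0,1.13,0,0,0,0],
    [0,0,1.14,0,0,0,0]
  ]
}}

```text
t: 31.08
eef_pos: [0.5333, 0.2099, 0.0641]
tool_rot: [0.001, 0.904, 0.427, 0.002]
contact_force: [4.6, -2.9, 1.7]
gripper_width: 0.128
grasp_force: 41.4
```

>>> {"api": "jog_arm", "payload": {
  "motion": [
    [0,0,0,0,0,0,0],
    [0,0,0,0,0,0,0],
    [0,0,0,0,0,0,45],
    [0,0,0,0,0,0,45],
    [0,0,0,0,0,0,45],
    [0,0,0,0,0,-40,45],
    [0,0,0,0,0,-90,45],
    [0,0,0,0,0,-90,45]
  ]
}}

```text
t: 32.08
eef_pos: [0.533, 0.2121, 0.1568]
tool_rot: [-0.0, 0.904, 0.428, 0.004]
contact_force: [0.0, 0.4, -0.5]
gripper_width: 0.527
grasp_force: 0.0
```

Run:
```python
from h import *
go(.44,.02,.16,-40)
```

```text
psi now -39.3 row [0.003, -0.007, 0.012] [-207.5, 49.7, -4.5] q [-0.34, 0.4, -0.18, 1.87, 0.09, 0.87, -1.26] t 32.1 F [ 0.   0.4 -0.5]
```

>>> {"api": "jog_arm", "payload": {
  "motion": [
    [0,0,0,-52,12,-5,40],
    [0,0,0,-104,25,-5,40],
    [0,0,0,-156,37,-5,40],
    [0,0,0,-207,50,-5,40],
    [0,0,0,-207,50,-5,40]
  ]
}}

```text
t: 32.7
eef_pos: [0.4354, 0.0149, 0.1568]
tool_rot: [0.0, 0.905, 0.425, -0.002]
contact_force: [0.1, 1.1, 0.9]
gripper_width: 0.47
grasp_force: 0.0
```

Run:
```python
from fc import *
cart([.6105,.144,-1.55],spread=(.006,.006,.15),cams=('top',),save='C.png')
p=cam('scene')
c=(proj(p,[[.61,.144,.03]])[0]).astype(int); b=proj(p,[[.53,-.22,.03]])[0].astype(int)
f=lambda c,w:cv2.resize(p['pixels'][c[1]-w:c[1]+w,c[0]-w:c[0]+w][...,::-1],(400,400),interpolation=2)
t=cam('top'); b2=proj(t,[[.54,-.22,.03]])[0].astype(int); p,q=t,p
g=cv2.resize(t['pixels'][b2[1]-45:b2[1]+45,b2[0]-60:b2[0]+60][...,::-1],(267,200),interpolation=2); p=q
bot_=np.hstack([cv2.resize(f(b,45),(200,200)),g,np.zeros((200,333,3),np.uint8)])
cv2.imwrite('pics/Cc.png',np.vstack([np.hstack([cv2.imread('pics/C.png'),f(c,40)]),bot_]))
```

```text
[ 0.6125  0.1432 -1.5829] -90.7 -147.1
```

View pics/Cc.png

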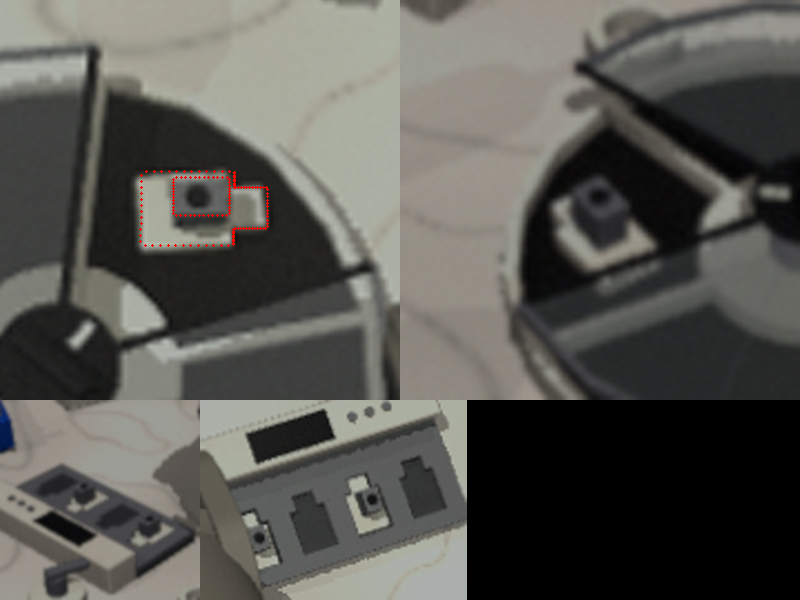

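Run:
```python
from h import *
go(.6115,.1438,.11,0)
```

```text
psi now -39.3 row [-0.0, -0.0, -0.685] [205.7, 55.4, 47.7] q [-0.06, 0.19, -0.14, 2.16, 0.04, 0.79, -0.91] t 32.9 F [-0.6  0.2  0.7]
```

>>> {"api": "jog_arm", "payload": {
  "motion": [
    [0,0,-0.17,51,14,0,40],
    [0,0,-0.34,103,28,0,40],
    [0,0,-0.51,154,41,0,40],
    [0,0,-0.685,205.7,55.4,0,40],
    [0,0,-0.685,205.7,55.4,25,40],
    [0,0,-0.685,205.7,55.4,47,40],
    [0,0,-0.685,205.7,55.4,47,40],
    [0,0,-0.685,205.7,55.4,47,40]
  ]
}}

```text
t: 33.85
eef_pos: [0.6117, 0.144, 0.1113]
tool_rot: [-0.0, 0.707, 0.707, 0.001]
contact_force: [0.7, -0.4, 0.8]
gripper_width: 0.465
grasp_force: 0.0
```

Run:
```python
from h import *
go(.6115,.1438,.0245,0)
```

```text
psi now 0.0 row [0.001, -0.001, 0.0] [-0.2, -0.3, 86.8] q [-0.14, 0.54, -0.26, 1.76, 0.17, 0.86, -0.48] t 33.9 F [ 0.7 -0.4  0.8]
```

>>> {"api": "jog_arm", "payload": {
  "motion": [
    [0,0,0,-0.2,-0.3,40,40],
    [0,0,0,-0.2,-0.3,70,40],
    [0,0,0,-0.2,-0.3,86,40],
    [0,0,0,-0.2,-0.3,86,40],
    [0,0,0,-0.2,-0.3,86,0],
    [0,0,0,-0.2,-0.3,86,0],
    [0,0,0,-0.2,-0.3,86,0],
    [0,0,0,-0.2,-0.3,86,0],
    [0,0,0,-0.2,-0.3,86,0]
  ],
  "grip_force": 60
}}

```text
t: 34.98
eef_pos: [0.6124, 0.143, 0.0266]
tool_rot: [0.001, 0.708, 0.707, 0.001]
contact_force: [-0.0, 0.6, 7.1]
gripper_width: 0.195
grasp_force: 61.0
```

>>> {"api": "jog_arm", "payload": {
  "motion": [
    [0,0,0,0,0,-20,0],
    [0,0,0,0,0,-50,0],
    [0,0,0,0,0,-80,0],
    [0,0,0,0,0,-110,0],
    [0,0,0,0,0,-110,0]
  ]
}}

```text
t: 35.6
eef_pos: [0.6129, 0.1431, 0.1386]
tool_rot: [0.001, 0.708, 0.707, 0.003]
contact_force: [-0.0, 0.3, -0.2]
gripper_width: 0.19
grasp_force: 60.0
```

```bash
python3 -c "
from h import *
x,y=bay(1);x+=.0012;print(x,y,pose()[2]['gripper_width']);go(x,y,.134,106.8)"
```

```text
0.5590456450751085 -0.3177030966799602 0.18952407442923452
psi now -0.1 row [0.006, 0.004, -1.865] [-460.9, -53.3, 3.5] q [-0.13, 0.51, -0.26, 1.74, 0.16, 0.9, -0.47] t 35.6 F [-0.   0.3 -0.2]
```

>>> {"api": "jog_arm", "payload": {
  "motion": [
    [0,0,-0.1,-40,-35,0,0],
    [0,0,-0.28,-85,-70,0,0],
    [0,0,-0.46,-135,-85,0,0],
    [0,0,-0.64,-190,-85,0,0],
    [0,0,-0.82,-245,-85,0,0],
    [0,0,-1.0,-300,-80,0,0],
    [0,0,-1.18,-355,-70,0,0],
    [0,0,-1.36,-410,-60,0,0],
    [0,0,-1.54,-461,-53,0,0],
    [0,0,-1.72,-461,-53,0,0]
  ]
}}

```text
t: 36.85
eef_pos: [0.5557, -0.3246, 0.1335]
tool_rot: [-0.001, -0.073, 0.997, -0.001]
contact_force: [-0.1, 1.3, -1.2]
gripper_width: 0.19
grasp_force: 59.9
```

```bash
python3 -c "
from h import *
x,y=bay(1);x+=.0012;print(x,y,pose()[2]['gripper_width']);go(x,y,.060,106.8)"
```

```text
0.5590456450751085 -0.3177030966799602 0.1899058144565219
psi now 98.4 row [-0.001, -0.002, -0.147] [-4.5, 6.4, 73.5] q [0.81, 0.58, -0.53, 1.69, 0.35, 0.96, 1.86] t 36.9 F [-0.1  1.3 -1.2]
```

>>> {"api": "jog_arm", "payload": {
  "motion": [
    [0,0,-0.147,-4.5,6.4,10,0],
    [0,0,-0.147,-4.5,6.4,40,0],
    [0,0,-0.147,-4.5,6.4,70,0],
    [0,0,-0.147,-4.5,6.4,82,0],
    [0,0,-0.147,-4.5,6.4,82,0],
    [0,0,-0.147,-4.5,6.4,82,0]
  ]
}}

```text
t: 37.6
eef_pos: [0.5619, -0.3116, 0.054]
tool_rot: [0.001, -0.147, 0.989, -0.0]
contact_force: [0.3, -0.9, -1.3]
gripper_width: 0.193
grasp_force: 60.0
```

```bash
python3 -c "
from h import *
x,y=bay(1);x+=.0012;s=pose();print(s[0],s[2]['gripper_width']);go(x,y,.0298,106.8)"
```

```text
[ 0.56186896 -0.3116221   0.05396796] 0.19329191883748584
psi now 106.9 row [-0.001, 0.001, 0.002] [4.5, -5.0, 24.2] q [0.78, 0.68, -0.53, 1.74, 0.44, 0.84, 1.92] t 37.6 F [ 0.3 -0.9 -1.3]
```

>>> {"api": "jog_arm", "payload": {
  "motion": [
    [0,0,0,4.5,-5,0,0],
    [0,0,0,4.5,-5,2,0],
    [0,0,0,4.5,-5,4,0],
    [0,0,0,4.5,-5,6,0]
  ]
}}

```text
t: 38.1
eef_pos: [0.5582, -0.3174, 0.0467]
tool_rot: [0.0, -0.147, 0.989, 0.0]
contact_force: [-0.4, 0.7, 0.6]
gripper_width: 0.188
grasp_force: 60.0
```

```bash
python3 -c "
from h import *
x,y=bay(1);x+=.0012;s=pose();print(s[0],s[2]['gripper_width']);go(x,y,.0298,106.8)"
```

```text
[ 0.5581983  -0.31739072  0.04671569] 0.18780791992708
psi now 106.9 row [0.0, 0.0, 0.002] [-0.7, -0.5, 16.9] q [0.79, 0.69, -0.52, 1.74, 0.45, 0.83, 1.93] t 38.1 F [-0.4  0.7  0.6]
```

>>> {"api": "jog_arm", "payload": {
  "motion": [
    [0,0,0,-0.7,-0.5,5,0],
    [0,0,0,-0.7,-0.5,9,0],
    [0,0,0,-0.7,-0.5,13,0],
    [0,0,0,-0.7,-0.5,16,0],
    [0,0,0,-0.7,-0.5,17,0],
    [0,0,0,-0.7,-0.5,17,0]
  ]
}}

```text
t: 38.85
eef_pos: [0.559, -0.3177, 0.0298]
tool_rot: [-0.0, -0.147, 0.989, 0.0]
contact_force: [-0.3, 0.3, -1.2]
gripper_width: 0.201
grasp_force: 60.0
```

>>> {"api": "jog_arm", "payload": {
  "motion": [
    [0,0,0,0,0,1.5,0],
    [0,0,0,0,0,2.5,0],
    [0,0,0,0,0,2.5,0]
  ]
}}

```text
t: 39.22
eef_pos: [0.5592, -0.3178, 0.0286]
tool_rot: [0.0, -0.147, 0.989, -0.0]
contact_force: [-3.2, 0.6, 8.3]
gripper_width: 0.192
grasp_force: 61.3
```

Home. Release, then close the dial.

>>> {"api": "jog_arm", "payload": {
  "motion": [
    [0,0,0,0,0,-1,0],
    [0,0,0,0,0,-1,40],
    [0,0,0,0,0,-1,40],
    [0,0,0,0,0,-1,40],
    [0,0,0,0,0,-40,40],
    [0,0,0,0,0,-90,40],
    [0,0,0,0,0,-120,40]
  ]
}}

```text
t: 40.1
eef_pos: [0.56, -0.3179, 0.1499]
tool_rot: [0.001, -0.147, 0.989, -0.001]
contact_force: [0.7, -0.2, 0.8]
gripper_width: 0.466
grasp_force: 0.0
```

Run:
```python
from h import *
go(.5304,.2098,.13,140.7)
```

```text
psi now 106.9 row [-0.002, 0.002, -0.59] [-125.3, 513.5, 19.2] q [0.83, 0.57, -0.58, 1.68, 0.36, 1.0, 1.99] t 40.1 F [ 0.7 -0.2  0.8]
```

>>> {"api": "jog_arm", "payload": {
  "motion": [
    [0,0,-0.06,-13,53,0,50],
    [0,0,-0.12,-26,106,0,50],
    [0,0,-0.18,-39,159,0,50],
    [0,0,-0.24,-51,212,0,50],
    [0,0,-0.3,-64,265,0,50],
    [0,0,-0.36,-77,318,0,50],
    [0,0,-0.42,-90,371,0,50],
    [0,0,-0.48,-103,424,0,50],
    [0,0,-0.54,-116,477,0,50],
    [0,0,-0.59,-125.3,513.5,10,50]
  ]
}}

```text
t: 41.35
eef_pos: [0.5294, 0.2133, 0.1381]
tool_rot: [0.001, -0.43, 0.903, 0.0]
contact_force: [-0.1, -0.4, -0.6]
gripper_width: 0.587
grasp_force: 0.0
```

>>> {"api": "jog_arm", "payload": {
  "motion": [
    [0,0,0,0,0,0,50],
    [0,0,0,0,0,0,50],
    [0,0,0,0,0,0,50]
  ]
}}

```text
t: 41.72
eef_pos: [0.53, 0.2082, 0.1373]
tool_rot: [-0.0, -0.427, 0.904, -0.001]
contact_force: [-0.1, -0.6, -0.2]
gripper_width: 0.59
grasp_force: 0.0
```

Run:
```python
from h import *
go(.5304,.2098,.062,140.7)
```

```text
psi now 140.6 row [-0.001, -0.001, -0.002] [-1.5, 0.8, 75.3] q [0.13, 0.54, -0.81, 1.86, 0.48, 0.95, 1.56] t 41.7 F [-0.1 -0.6 -0.2]
```

>>> {"api": "jog_arm", "payload": {
  "motion": [
    [0,0,0,-1.5,0.8,40,50],
    [0,0,0,-1.5,0.8,74,50],
    [0,0,0,-1.5,0.8,74,0],
    [0,0,0,-1.5,0.8,74,0],
    [0,0,0,-1.5,0.8,74,0],
    [0,0,0,-1.5,0.8,74,0],
    [0,0,0,-1.5,0.8,74,0]
  ],
  "grip_force": 40
}}

```text
t: 42.6
eef_pos: [0.5327, 0.2092, 0.0646]
tool_rot: [0.002, -0.427, 0.904, -0.002]
contact_force: [6.4, -3.5, -6.8]
gripper_width: 0.129
grasp_force: 41.1
```

>>> {"api": "jog_arm", "payload": {
  "motion": [
    [0,0,0.1,0,0,0,0],
    [0,0,0.22,0,0,0,0],
    [0,0,0.36,0,0,0,0],
    [0,0,0.5,0,0,0,0],
    [0,0,0.64,0,0,0,0],
    [0,0,0.78,0,0,0,0],
    [0,0,0.92,0,0,0,0],
    [0,0,1.06,0,0,0,0],
    [0,0,1.2,0,0,0,0],
    [0,0,1.3,0,0,0,0]
  ]
}}

```text
t: 43.85
eef_pos: [0.5331, 0.2082, 0.0646]
tool_rot: [0.003, 0.209, 0.978, -0.001]
contact_force: [7.7, -7.2, -8.6]
gripper_width: 0.124
grasp_force: 40.9
```

>>> {"api": "jog_arm", "payload": {
  "motion": [
    [0,0,0.1,0,0,0,0],
    [0,0,0.22,0,0,0,0],
    [0,0,0.36,0,0,0,0],
    [0,0,0.5,0,0,0,0],
    [0,0,0.64,0,0,0,0],
    [0,0,0.78,0,0,0,0],
    [0,0,0.92,0,0,0,0],
    [0,0,1.06,0,0,0,0],
    [0,0,1.2,0,0,0,0],
    [0,0,1.28,0,0,0,0]
  ]
}}

```text
t: 45.1
eef_pos: [0.5321, 0.2076, 0.0646]
tool_rot: [0.002, 0.752, 0.659, 0.0]
contact_force: [4.6, -8.6, -4.9]
gripper_width: 0.125
grasp_force: 41.4
```

>>> {"api": "jog_arm", "payload": {
  "motion": [
    [0,0,0,0,0,0,0],
    [0,0,0,0,0,0,0],
    [0,0,0,0,0,0,45],
    [0,0,0,0,0,0,45],
    [0,0,0,0,0,0,45],
    [0,0,0,0,0,-40,45],
    [0,0,0,0,0,-90,45],
    [0,0,0,0,0,-90,45]
  ]
}}

```text
t: 46.1
eef_pos: [0.5323, 0.2135, 0.1577]
tool_rot: [0.001, 0.749, 0.662, 0.004]
contact_force: [0.6, 1.2, 0.0]
gripper_width: 0.525
grasp_force: 0.0
```

Run:
```python
from fc import *
go(.45,-.03,.2,-7)
print(dial([cam('scene')],[.5304,.2098]))
```

```text
psi now -7.1 row [0.007, -0.005, -0.001] [-251.6, -51.4, -43.9] q [-0.39, 0.39, -0.13, 1.87, 0.06, 0.87, -0.67] t 46.1 F [0.6 1.2 0. ]
(np.float64(3.0019663134302466), np.float32(13.385075), [np.float64(105.5), np.float64(106.0), np.float64(173.0), np.float64(171.5), np.float64(172.5), np.float64(172.0)])
```

>>> {"api": "jog_arm", "payload": {
  "motion": [
    [0,0,0,-50,-10,-44,45],
    [0,0,0,-100,-20,-44,45],
    [0,0,0,-150,-30,-44,45],
    [0,0,0,-200,-40,-44,45],
    [0,0,0,-225,-51,-44,45],
    [0,0,0,-225,-51,-44,45]
  ]
}}

```text
t: 46.9
eef_pos: [0.4496, -0.0072, 0.1962]
tool_rot: [-0.001, 0.751, 0.661, -0.001]
contact_force: [0.1, 0.8, -0.6]
gripper_width: 0.531
grasp_force: 0.0
```

Run:
```python
from fc import *
P=[cam('top'),cam('scene')]
for ps in([P[0]],[P[1]]): print(dial(ps,[.5304,.2098]))
f=lambda p,s,w:cv2.resize(p['pixels'][s][...,::-1],w,interpolation=2)
cv2.imwrite('pics/end.png',np.vstack([f(P[0],np.s_[120:270,150:490],(800,353)),np.hstack([f(P[1],np.s_[140:240,180:280],(240,240)),f(P[1],np.s_[180:320,220:400],(309,240)),np.zeros((240,251,3),np.uint8)])]))
```

```text
(np.float64(3.0194196059501905), np.float32(14.546366), [np.float64(238.0), np.float64(171.5), np.float64(173.5), np.float64(172.0), np.float64(172.5), np.float64(173.0)])
(np.float64(3.0106929596902177), np.float32(13.292942), [np.float64(105.5), np.float64(106.0), np.float64(171.5), np.float64(173.0), np.float64(172.0), np.float64(172.5)])
```

View pics/end.png

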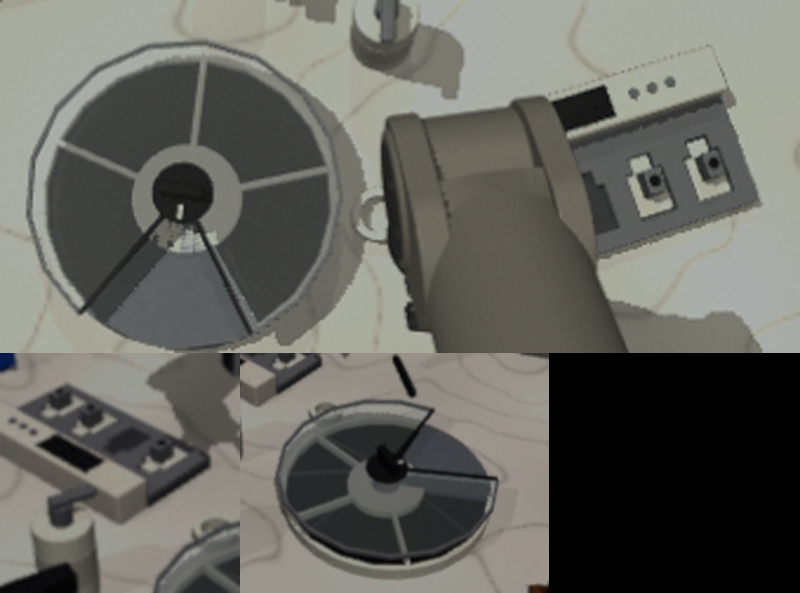

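The picture shows the carousel empty and the opening over the grey blank (tick near 180,210). Bays 1, 2 and 4 are filled.

```bash
python3 -c "
from station import bot
print(bot.hand_in())"
```

```text
the job is handed in; nothing more can be done
None
```

Handed in, with no verdict returned: all three cartridges present are seated in bays 1, 2 and 4, the cover's opening is over the grey blank (about 172.5° measured against 173°), and the sanitiser bottle was not touched.

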